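# Swab into its vial, then open the sample carrier's gate and hold it

### The job

Take the swab out of its stand and push it all the way down into the open vial in the rack, keeping hold until its cap sits on the rim, then let go of it. Next open the sample carrier for the rack: squeeze the catch nearer the gate's hinge between the fingers, then the other one the same way (each stays squeezed), take the gate by its upright handle and swing it out past its detent until it is about square to the carrier's front. Finish while still holding the gate wide open by that handle, as it swings back when released, and leave the other things on the bench where they are.

Things in the scene. Friction and masses are not known exactly. Their poses are not given: they have to be found in the camera images.
- swab_cap (a point): centre of the swab's grey round cap, 20 mm wide, 32 mm tall. Below it the white shaft is 80 mm long, 6 mm thick with a 7 mm rounded tip; the tip is 96 mm from this point along the swab's -z (z: up along the swab). It starts standing loose and upright with its lowest 43 mm in the stand's hole (lift 45 mm to free it); about 20 g
- stand: grey block, 55 x 55 x 55 mm, fixed to the bench, with an 8 mm hole in its top, in which the swab stands; origin under its centre at bench height
- vial_mouth (a point): centre of the mouth of the only open vial, 103 mm above the bench, z up. The vial is clear, 16 mm wide, its bore 12 mm wide and 90 mm deep, flaring to 15 mm in the top 8 mm. With the swab home the underside of its cap sits on the rim, so the cap's centre is 16 mm above this point
- rack: white vial rack, fixed to the bench, 134 x 40 x 58 mm; origin at bench height under the open vial; it runs from 22 mm behind that vial to 112 mm ahead of it along its own +x. Two capped vials, 19 mm wide, 86 mm tall, stand in it at 45 and 90 mm along +x
- carrier: sample carrier: white box, 180 deep (x) x 250 wide (y) x 100 mm tall, fixed, a clear framed gate on its front, two steel catches on its roof near the front; origin at bench height, middle of its front edge. Front looks along its -x; +y runs from the gate's hinge end to its free end. A carrying bar on the roof, 130 mm behind the front, rises to 130 mm above the bench
- catch_1 (a joint): how far catch 1, the one nearer the gate's hinge, is squeezed (m): about 0 locked, 0.016 fully squeezed (clear of the gate from about 0.010). Its tab slides towards its fixed post along the carrier's +y against about 4 N of friction and stays where it is left
- tab_1 (a point): middle of the sliding tab of catch 1, at the height to pinch, 130 mm above the bench: an upright steel plate, 20 mm along the carrier's x, 6 mm thick along its y, from the roof to 147 mm above the bench; axes like the carrier's. It lies 28 mm behind the carrier's front, 57.5 mm towards the hinge from its middle
- post_1_mid (a point): middle of the fixed post of catch 1, same shape and height as the tab, 45 mm from the tab along the carrier's +y (29 mm when squeezed). Catch 1 measures 51 mm over the outsides of tab and post, 35 mm when squeezed. Squeeze it between the fingers, one on the outside of the tab, one on the outside of the post
- post_1: the same fixed post of catch 1; origin at its foot on the carrier's roof
- catch_2 (a joint): the same for catch 2, nearer the free end of the gate
- tab_2 (a point): middle of the sliding tab of catch 2, same size and height, 95 mm further from the hinge than that of catch 1
- post_2_mid (a point): middle of the fixed post of catch 2, 45 mm from its tab along the carrier's +y
- post_2: the same fixed post of catch 2; origin at its foot on the carrier's roof
- gate (a joint): gate angle (rad): 0 closed, grows as it swings out towards the carrier's -x (counter-clockwise from above), 1.57 square to the front, stops at 1.8. Locked until both catches are squeezed. A spring closes it slowly (1 to 2 N at the handle); at about 0.35 to 0.7 rad a sprung detent resists (2 to 4 N more); past it, let go, it drifts back to rest at 0.76
- gate_hinge (a point): point on the gate's upright hinge axis, 100 mm above the bench; x and y axes turn with the gate, y runs along the gate from the hinge to its free end. The gate is 225 mm long, 12 mm thick, its top 93 mm above the bench
- handle_mid (a point): point at the height to pinch, 133 mm above the bench, on the axis of the gate's handle: an upright round steel post, 14 mm thick, from 60 to 160 mm above the bench, standing 46 mm in front of the gate (gate's -x) and 125 mm from the hinge along the gate, so 133 mm from the hinge axis; axes turn with the gate. Being round, it can turn in the fingers
- gate_handle: the same handle post; origin on its axis, 105 mm above the bench
- dish_stack: stack of two closed round culture dishes, 90 mm wide, 28 mm tall; origin under its centre (bystander, to be left alone)
- dish_single: one closed round culture dish, 90 mm wide, 14 mm tall; origin under its centre (bystander, to be left alone)
- slide_box: cardboard box of glass slides, 85 x 60 x 28 mm; origin under its centre (bystander, to be left alone)
- dropper_bottle: small dropper bottle, 36 mm wide, 75 mm tall; origin under its centre (bystander, to be left alone)
- wash_bottle: white bottle, 66 mm wide, 160 mm tall; origin under its centre (bystander, to be left alone)
- marker: black marker pen lying down, 130 mm long, 12 mm thick; origin on the bench under its middle (bystander, to be left alone)
- slide_rack: black comb-like slide rack, 100 x 70 x 34 mm; origin under its centre (bystander, to be left alone)

How it is judged:
On the way, in this order (a step that is already met when the one before it is completed fails the run):
1. the swab is pushed home in the open vial by the fingers, cap on the rim (horizontal distance between swab_cap and vial_mouth below 0.006 m and z of swab_cap in the frame of vial_mouth below 0.0195 m and angle between swab_cap's own z axis and vertical below 0.12 rad and contact force between the fingers and swab above 0.5 N), for 0.1 s.
2. the swab is let go, still home (horizontal distance between swab_cap and vial_mouth below 0.006 m and z of swab_cap in the frame of vial_mouth below 0.0195 m and angle between swab_cap's own z axis and vertical below 0.12 rad and not (contact force between the fingers and swab above 0.05 N)), for 0.1 s.
3. catch 1 (nearer the hinge) is squeezed between the fingers against its post, while catch 2 is still locked (value of joint catch_1 above 0.012 m and contact force between the fingers and post_1 above 1 N and value of joint catch_2 below 0.006 m), for 0.1 s.
4. catch 2 is squeezed between the fingers against its post (value of joint catch_2 above 0.012 m and contact force between the fingers and post_2 above 1 N), for 0.1 s.
5. the gate is past its detent (value of joint gate above 0.8 rad and contact force between the fingers and gate_handle above 0.5 N), for 0.1 s.
At the end, for the whole second after the job is handed in: The swab is home in the open vial (cap centre within 6 mm sideways of the mouth and less than 19.5 mm above it, upright within 0.12 rad) and at rest, both catches are squeezed (over 12 mm), and the gate stands still at more than 1.3 rad, held by the fingers on its handle (over 0.5 N) (horizontal distance between swab_cap and vial_mouth below 0.006 m and z of swab_cap in the frame of vial_mouth below 0.0195 m and angle between swab_cap's own z axis and vertical below 0.12 rad and linear speed of swab below 0.02 m/s and value of joint each of catch_1, catch_2 above 0.012 m and value of joint gate above 1.3 rad and velocity of joint gate between -0.1 and 0.1 rad/s and contact force between the fingers and gate_handle above 0.5 N); the arm keeps its last pose, push and grip.
It fails at once if a bystander is moved by more than 30 mm (distance of any of dish_stack, dish_single, slide_box, dropper_bottle, wash_bottle, marker, slide_rack from where it was at the start of the episode above 0.03 m).
It also fails if it takes over 72 s, if anything falls off the work surface, if the arm or the gripper's body presses on something with over 40 N, if the wrist force passes 120 N, or if a joint passes its speed limit or range.

### The arm

A 6-joint arm with a two-finger parallel gripper is mounted at the origin on the work surface. World frame = base frame: x ahead of the robot, y to its left, z up, the work surface at z = 0. Lengths are in m, angles in rad, forces in N, time in s.
With the tool pointing down it reaches from about 0.375 to 0.9 m from the base axis. Payload 3.1 kg.
Tool frame: the origin (TCP) lies at the very end of the fingers, on their centre line; the grasp point (between the pads) lies 19 mm behind it; z points along the fingers, y is the direction in which the jaws open and shut (so a half turn about z gives the same grasp; the last joint's range is limited). The gripper opens to 85 mm and grips with 20 to 120 N. Pads are 22 mm wide; open, the fingers measure 114 mm over their backs; the gripper's body (76 mm by 85 mm) begins 54 mm behind the grasp point. The pads swing forward as they close: fully open they stand 13 mm farther back than shut.
Start: joints at [-1.288, 0.527, 1.433, -0, 1.181, -0.178], TCP at [0.278, -0.56, 0.231] pointing down, gripper open.
Joint ranges: [-3.08, 3.08], [-0.75, 2.2], [0.22, 2.44], [-1.43, 4.57], [0, 2.65], [-2.85, 2.85]. Speed limits (rad/s): [2.79, 2.79, 3.14, 3.14, 3.14, 3.14].

### API

Orientations are given as a unit quaternion [x, y, z, w].
In Python, from station import * gives the robot as it stands.
- The arm moves only by the tool jog_arm, never from a script. Its argument "motion" is a list of rows, each a list of 5 numbers: the shift along the world's x, y, z in cm, then the turn about the world's z in degrees, then the closure in counts, from 0 (fully open) to 255 (shut). In form: [[tx, ty, tz, yaw, jaw], ...]. A call has 1 to 10 rows; each row shifts and turns the pose as measured when the row begins; what a row does not reach is not made up. A row lasts 1/12 s, in which the tool goes at most 41.7 mm and 7.16 degrees, less where a joint would pass 70% of its speed; a pose out of reach is approached as far as the arm can. A call with a gripper value outside its range is refused whole. The fingers move at their own pace and stop on an object; "squeeze" is the grip in N (left out, the last holds). Time passes only in rows, so rows that do not move let the fingers close. It gives the time, the measured TCP pose, the force and the opening at its end, in the units of the state.
- sense(): the state, without advancing time (a new reading comes with each control period).
- snapshot(name): name is "side" or "top"; returns a dict with "img" (384x512x3 uint8, red, green, blue), "depth" (384x512 float32, m along the optical axis (not along the pixel's ray), 0 where there is no reading), "intrinsics" (3x3 intrinsics, pixels), "eye" and "attitude" of the camera in the world. Camera axes: x right, y down, z forward; pixel columns grow to the right and rows downward; lengths in m; the calibration is good to about 2 mm. A picture is of the moment at which its call begins.
- sign_off(): hands the job in, once; it reports no verdict.
The state is a dict: "t": time; "q": joint angles; "qd": joint speeds; "tau": joint torques, N m; "tcp_pos": TCP position; "tool_rot": TCP orientation; "force": force on the tool from outside, world axes, zero at the start; "ft_torque": the same for the moment, N m; "finger_gap": opening from 0.0 (shut) to 1.0 (fully open).
Only numpy, scipy, OpenCV 4.12 (cv2) and the standard library are available. Lean on these libraries where they do the work, as an engineer would, in place of code of your own. Each camera call takes 0.05 s, during which the arm holds its last target.

## Working session

There is one attempt and no reset: what is moved stays moved. The work goes in short steps, Python scripts to look and compute and a tool call to move; the robot and the scene stay as the last step left them, time stands still between calls to the robot, and variables do not carry over. Pictures are saved under pics/ and viewed, and the job is handed in when it is done.

Besides the shell and the picture viewer there is one more tool, called as name([rows], argument=value, ...), one row to a line, values as JSON. jog_arm: Moves the arm, as the interface text tells. Its arguments: {"type":"object","properties":{"motion":{"type":"array","items":{"type":"array","items":{"type":"number"}}},"squeeze":{"type":"number"}},"required":["motion"]}

```bash
mkdir -p pics; ls; python3 - <<'E'
from station import *
import cv2
print(sense())
for n in("side","top"):
    s=snapshot(n); cv2.imwrite(f"pics/{n}0.png",s["img"][:,:,::-1]); print(n,s["intrinsics"],s["eye"],s["attitude"])
E
```

```text
pics
{'t': 0.0, 'q': array([-1.28849395e+00,  5.28479284e-01,  1.43393961e+00, -4.36569065e-05,
        1.18144320e+00, -1.78485170e-01]), 'qd': array([-0.00019764,  0.00031618, -0.00065901,  0.00114114, -0.00047584,
        0.00100336]), 'tau': array([-7.00697146e-04, -4.42347980e+01, -1.78026903e+01, -1.31096867e-04,
        8.46372888e-03,  4.26948343e-07]), 'tcp_pos': array([ 0.27771953, -0.55906867,  0.23031373]), 'tool_rot': array([ 9.73574024e-01,  2.28368851e-01, -7.90332907e-05, -1.13214264e-03]), 'force': array([ 0.1035236 ,  0.27263368, -0.52217031]), 'ft_torque': array([-0.02219889, -0.04526265, -0.00209091]), 'finger_gap': 1.0026579644414535}
side [[360.61056162   0.         253.66132416]
 [  0.         360.61056162 183.96235412]
 [  0.           0.           1.        ]] [0.13649321 0.77235554 0.66348202] [-0.22164927  0.84648036 -0.47062991  0.11335823]
top [[396.80732803   0.         249.41649456]
 [  0.         396.80732803 186.82992385]
 [  0.           0.           1.        ]] [0.30911728 0.02783429 1.42694407] [ 0.71069228 -0.69730938  0.06741066 -0.06427997]
```

View pics/side0.png

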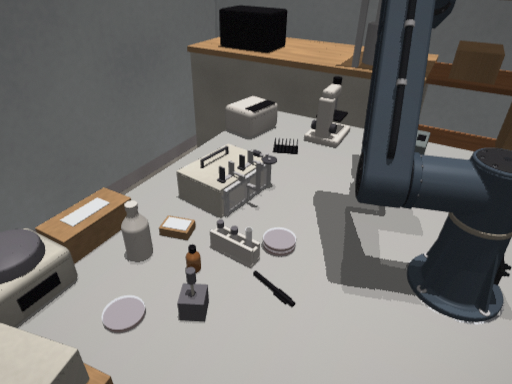

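View pics/top0.png

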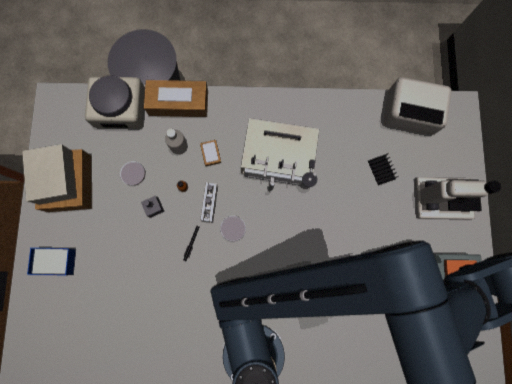

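```bash
cat > h.py <<'E'
from station import *
import numpy as np, cv2
from scipy.spatial.transform import Rotation as R
def cam(s): return s["intrinsics"],np.array(s["eye"]),R.from_quat(s["attitude"]).as_matrix()
def ray(s,u,v):
    K,e,A=cam(s); d=A@np.array([(u-K[0,2])/K[0,0],(v-K[1,2])/K[1,1],1]); return e,d
def onz(s,u,v,z):
    e,d=ray(s,u,v); return e+d*(z-e[2])/d[2]
def proj(s,p):
    K,e,A=cam(s); c=A.T@(np.array(p)-e); return (K@c/c[2])[:2]
def dp(s,u,v):
    e,d=ray(s,u,v); return e+d*s["depth"][int(round(v)),int(round(u))]
def tri(s1,p1,s2,p2):
    e1,d1=ray(s1,*p1);e2,d2=ray(s2,*p2)
    M=np.stack([d1,-d2],1);t=np.linalg.lstsq(M,e2-e1,rcond=None)[0]
    a=e1+t[0]*d1;b=e2+t[1]*d2
    return (a+b)/2,np.linalg.norm(a-b)
def crop(s,n,u0,v0,u1,v1,k):
    im=cv2.resize(s["img"][v0:v1,u0:u1,::-1],None,fx=k,fy=k,interpolation=cv2.INTER_CUBIC)
    for u in range((u0+9)//10*10,u1,10): cv2.putText(im,str(u),((u-u0)*k,8),0,.3,(0,0,255),1);cv2.line(im,((u-u0)*k,10),((u-u0)*k,16),(0,0,255),1)
    for v in range((v0+9)//10*10,v1,10): cv2.putText(im,str(v),(0,(v-v0)*k),0,.3,(0,0,255),1)
    cv2.imwrite(n,im)
E
python3 - <<'E'
from h import *
import pickle
t=snapshot("top");s=snapshot("side")
pickle.dump((t,s),open("s0.pkl","wb"))
crop(t,"pics/t1.png",235,110,330,205,6)
crop(t,"pics/t2.png",130,165,250,245,6)
crop(s,"pics/s1.png",170,135,290,215,6)
crop(s,"pics/s2.png",165,205,275,325,5)
E
```

```text
(no output)
```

View pics/t1.png

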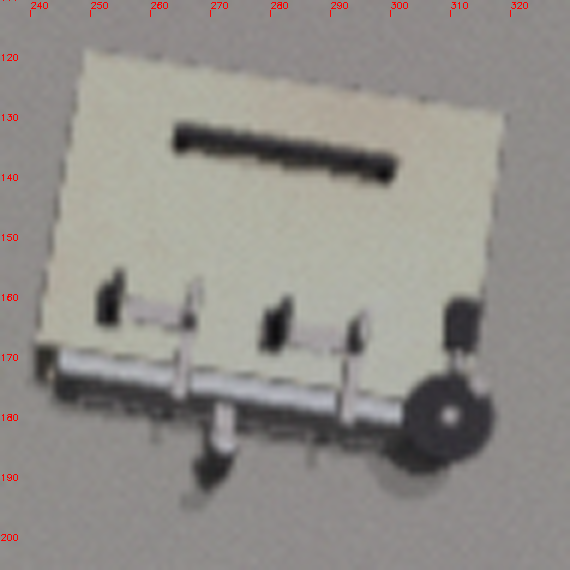

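View pics/t2.png

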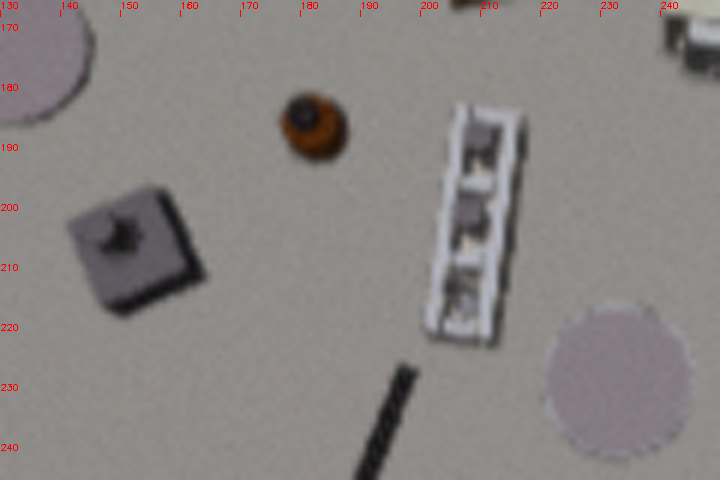

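View pics/s1.png

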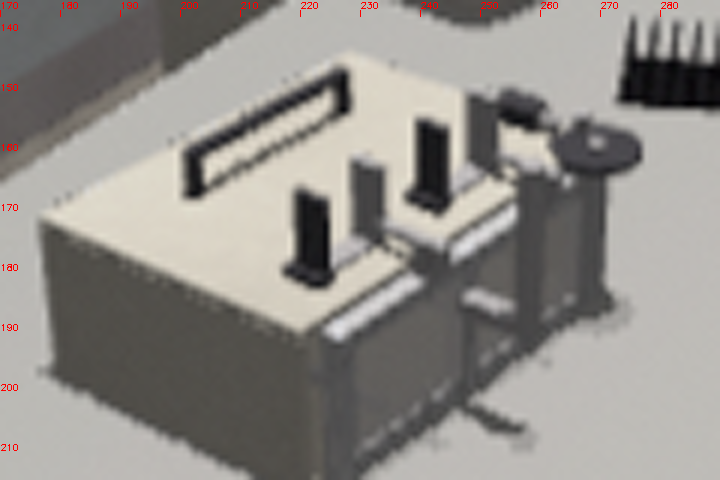

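View pics/s2.png

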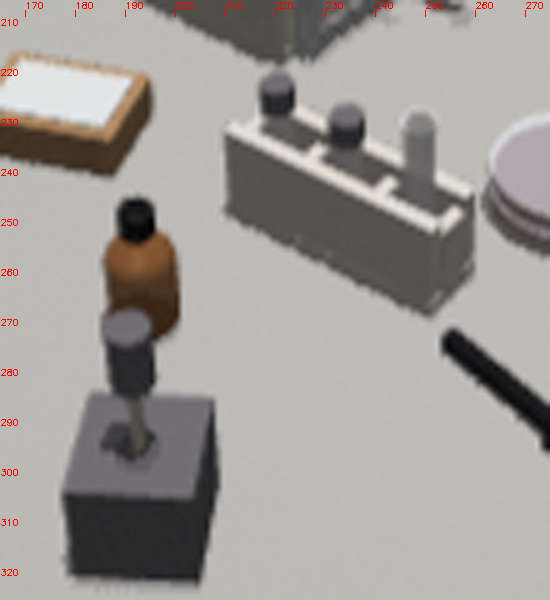

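```bash
python3 - <<'E'
from h import *
import pickle
np.set_printoptions(precision=4,suppress=True)
t,s=pickle.load(open("s0.pkl","rb"))
def pts(S,u0,v0,u1,v1):
    K,e,A=cam(S); v,u=np.mgrid[v0:v1,u0:u1]; d=S["depth"][v0:v1,u0:u1]
    c=np.stack([(u-K[0,2])/K[0,0]*d,(v-K[1,2])/K[1,1]*d,d],-1)
    return (c@A.T+e),d>0
print("stand corners",[onz(t,*p,.055)[:2] for p in [(157.5,196.2),(141.3,202.5),(148.3,217.5),(164.5,211)]])
print("swab captop tri",tri(t,(150,203),s,(190.4,270.2)), onz(s,190.4,270.2,.124), onz(t,150,203,.124))
P,m=pts(s,180,260,205,300); q=P[m&(P[...,2]>.09)]; print("cap pts side",len(q),q.mean(0),q.min(0),q.max(0))
P,m=pts(t,135,190,170,222); q=P[m&(P[...,2]>.09)]; print("cap pts top",len(q),q.mean(0),q.min(0) if len(q) else 0,q.max(0))
q=P[m&(abs(P[...,2]-.055)<.006)]; print("stand top", len(q),q.mean(0)); print(cv2.minAreaRect((q[:,:2]*1000).astype(np.float32)))
print("vial caps top",onz(t,210.3,187.5,.086),onz(t,208.3,200,.086),onz(t,207,213,.103))
print("vial caps side",onz(s,219.5,221.5,.086),onz(s,233.5,227.5,.086),onz(s,248.8,228.6,.103))
P,m=pts(t,195,175,220,230); q=P[m&(abs(P[...,2]-.058)<.006)]; print("rack", len(q),cv2.minAreaRect((q[:,:2]*1000).astype(np.float32)),q[:,2].mean())
q=P[m&(P[...,2]>.08)];print("vial tops by depth\n",q)
P,m=pts(s,200,205,265,260); q=P[m&(P[...,2]>.072)];
print("side depth tops",len(q));
from scipy.cluster.vq import kmeans2
c,l=kmeans2(q[:,:2],np.array([onz(s,219.5,221.5,.086)[:2],onz(s,233.5,227.5,.086)[:2],onz(s,248.8,228.6,.103)[:2]]),minit='matrix');print(c,[ (q[l==i].min(0),q[l==i].max(0)) for i in range(3)])
# carrier roof
P,m=pts(t,235,110,330,190); q=P[m&(abs(P[...,2]-.1)<.006)]; r=cv2.minAreaRect((q[:,:2]*1000).astype(np.float32)); print("roof",len(q),r,cv2.boxPoints(r),q[:,2].mean())
print("corners z=.1",[onz(t,*p,.1)[:2] for p in [(249,118.2),(318.7,128.5),(241,167.5)]])
E
```

```text
stand corners [array([0.5284, 0.345 ]), array([0.5051, 0.4   ]), array([0.4531, 0.3722]), array([0.4768, 0.3175])]
swab captop tri (array([0.4995, 0.3576, 0.1116]), np.float64(0.008025597554097007)) [0.4953 0.368  0.124 ] [0.4941 0.3524 0.124 ]
cap pts side 154 [0.4937 0.3712 0.1141] [0.4856 0.358  0.0932] [0.5061 0.3781 0.1259]
cap pts top 42 [0.4949 0.3644 0.1192] [0.4864 0.357  0.094 ] [0.504  0.3757 0.1326]
stand top 208 [0.4945 0.3638 0.0552]
((496.3166809082031, 366.7030334472656), (56.197139739990234, 55.32026290893555), 25.212949752807617)
vial caps top [0.5572 0.1586 0.086 ] [0.5137 0.1638 0.086 ] [0.467  0.1648 0.103 ]
vial caps side [0.5601 0.1651 0.086 ] [0.5161 0.1679 0.086 ] [0.4704 0.1706 0.103 ]
rack 220 ((514.4830932617188, 166.5536346435547), (40.75489807128906, 134.18045043945312), 84.14460754394531) 0.057755309835554505
vial tops by depth
 [[0.5663 0.167  0.0836]
 [0.5655 0.1631 0.0882]
 [0.566  0.16   0.0855]
 [0.5659 0.1564 0.0866]
 [0.5621 0.17   0.0866]
 [0.5625 0.1667 0.0851]
 [0.5623 0.1632 0.0862]
 [0.5619 0.1595 0.089 ]
 [0.5633 0.1567 0.0821]
 [0.5598 0.1
[... 1224 characters left out ...]
631 0.0864]
 [0.4633 0.1746 0.1039]
 [0.4643 0.1721 0.0961]
 [0.4636 0.168  0.1029]
 [0.4644 0.1653 0.0965]]
side depth tops 200
[[0.5584 0.1658]
 [0.5137 0.1701]
 [0.4697 0.1737]] [(array([0.5511, 0.1549, 0.0725]), array([0.5683, 0.1729, 0.0886])), (array([0.5065, 0.1584, 0.072 ]), array([0.5246, 0.177 , 0.0881])), (array([0.4624, 0.1626, 0.0725]), array([0.4794, 0.1811, 0.1042]))]
roof 3385 ((672.4557495117188, -82.4437255859375), (263.95611572265625, 239.59474182128906), 82.09507751464844) [[ 535.6459 -196.692 ]
 [ 772.9639 -229.6434]
 [ 809.2656   31.8045]
 [ 571.9476   64.7559]] 0.0998658656156526
corners z=.1 [array([0.8052, 0.0303]), array([ 0.7723, -0.2146]), array([0.6265, 0.0544])]
```

```bash
python3 - <<'E'
from h import *
import pickle
np.set_printoptions(precision=4,suppress=True)
t,s=pickle.load(open("s0.pkl","rb"))
a=-np.radians(7.65);O=np.array([.610,-.069]);Rm=np.array([[np.cos(a),-np.sin(a)],[np.sin(a),np.cos(a)]])
W=lambda x,y,z:np.r_[O+Rm@[x,y],z]
L=lambda p:np.r_[Rm.T@(np.array(p)[:2]-O),p[2]]
im=[t["img"][:,:,::-1].copy(),s["img"][:,:,::-1].copy()]
for p in [(28,-57.5,147),(28,-12.5,147),(28,37.5,147),(28,82.5,147),(0,-125,100),(0,125,100),(180,125,100),(180,-125,100),(130,0,130)]:
    w=W(*[c/1000 for c in p]); print(p,w,proj(t,w),proj(s,w))
for nm,uv in dict(disc=(309,179),disc2=(305,174),disc3=(313,184),blk=(310,164),handle=(272,181),h2=(272,184),bar=(281,134)).items(): print("top",nm,dp(t,*uv),L(dp(t,*uv))*1000)
for nm,uv in dict(disc=(268,149),disc2=(260,150),blk=(256,152),handletop=(249,181),handlepost=(249,189),post1=(241,160),tab=(250,157)).items(): print("side",nm,dp(s,*uv),L(dp(s,*uv))*1000)
E
```

```text
(28, -57.5, 147) [ 0.6301 -0.1297  0.147 ] [296.2554 164.2302] [251.6764 149.6739]
(28, -12.5, 147) [ 0.6361 -0.0851  0.147 ] [282.8353 162.2178] [242.9696 154.8225]
(28, 37.5, 147) [ 0.6427 -0.0356  0.147 ] [267.9477 159.9853] [232.7112 160.8886]
(28, 82.5, 147) [0.6487 0.009  0.147 ] [254.5702 157.9793] [222.905  166.6873]
(0, -125, 100) [ 0.5934 -0.1929  0.1   ] [313.0741 178.344 ] [270.3098 157.5141]
(0, 125, 100) [0.6266 0.0549 0.1   ] [240.8604 167.4682] [221.1315 189.7333]
(180, 125, 100) [0.805  0.0309 0.1   ] [248.8086 118.2346] [177.1506 170.3198]
(180, -125, 100) [ 0.7718 -0.2168  0.1   ] [319.3321 128.6558] [228.7703 142.9065]
(130, 0, 130) [ 0.7388 -0.0863  0.13  ] [282.8254 134.2209] [215.6803 151.8486]
top disc [ 0.5912 -0.1792  0.098 ] [  -3.952  -111.7459   98.0427]
top disc2 [ 0.6079 -0.1653  0.1005] [ 10.7615 -95.7169 100.4739]
top disc3 [ 0.573  -0.1919  0.103 ] [ -20.2653 -126.745   102.9635]
top blk [ 0.6389 -0.1799  0.1189] [  43.3869 -106.0348  118.8771]
top handle [ 0.5691 -0.0488  0.1596] [-43.2205  14.5337 159.5844]
top h2 [ 0.5592 -0.0489  0.1591] [-52.9992  13.1141 159.1429]
top bar [ 0.7392 -0.08    0.1309] [129.5207   6.302  130.891 ]
side disc [ 0.7155 -0.425   0.0006] [ 151.9007 -338.7594    0.5977]
side disc2 [ 0.7387 -0.3987  0.0014] [ 171.3993 -309.6291    1.4368]
side blk [ 0.6394 -0.177   0.1155] [  43.5524 -103.1489  115.5274]
side handletop [ 0.6026 -0.0652  0.073 ] [-7.8228  2.7629 72.9675]
side handlepost [ 0.6024 -0.0655  0.0431] [-7.9715  2.4723 43.1336]
side post1 [ 0.6411 -0.0815  0.1292] [ 32.4406  -8.2485 129.1801]
side tab [ 0.6341 -0.1266  0.1211] [ 31.5926 -53.9059 121.0697]
```

jog_arm([
  [2.5, 3.2, 0, 0, 0],
  [2.5, 3.2, 0, 0, 0],
  [2.5, 3.2, 0, 0, 0],
  [2.5, 3.2, 0, 0, 0],
  [2.5, 3.2, 0, 0, 0],
  [2.5, 3.2, 0, 0, 0],
  [2.5, 3.2, 0, 0, 0],
  [2.5, 3.2, 0, 0, 0],
], squeeze=30)

```text
t: 0.87
tcp_pos: [0.4764, -0.3032, 0.2289]
tool_rot: [0.976, 0.22, -0.001, 0.002]
force: [-0.0, -0.5, -1.2]
finger_gap: 1.0
```

jog_arm([
  [0.2, 4, 0, 0, 0],
  [0.2, 4, 0, 0, 0],
  [0.2, 4, 0, 0, 0],
  [0.2, 4, 0, 0, 0],
  [0.2, 4, 0, 0, 0],
  [0.2, 4, 0, 0, 0],
  [0.2, 4, 0, 0, 0],
  [0, 4, 0, 0, 0],
  [0, 4, 0, 0, 0],
  [0, 4, 0, 0, 0],
])

```text
t: 1.7
tcp_pos: [0.4944, 0.1114, 0.2289]
tool_rot: [0.976, 0.219, 0.002, 0.004]
force: [-0.0, -0.4, -0.7]
finger_gap: 1.004
```

jog_arm([
  [0, 4, 0, 0, 0],
  [0, 4, 0, 0, 0],
  [0, 4, 0, 0, 0],
  [0, 4, 0, 0, 0],
  [0, 4, 0, 0, 0],
  [0, 4, 0, 0, 0],
  [0, 3, 0, 0, 0],
  [0, 0, 0, 0, 0],
  [0, 0, 0, 0, 0],
])

```text
t: 2.45
tcp_pos: [0.4892, 0.402, 0.2279]
tool_rot: [0.974, 0.225, 0.003, 0.003]
force: [-0.5, 0.3, 0.1]
finger_gap: 1.0
```

jog_arm([
  [0.6, -3.5, 0, 0, 0],
  [0, 0, 0, 0, 0],
  [0, 0, 0, 0, 0],
])

```text
t: 2.7
tcp_pos: [0.4943, 0.3655, 0.2268]
tool_rot: [0.974, 0.226, 0.002, 0.003]
force: [-0.1, -0.5, -0.7]
finger_gap: 0.999
```

```bash
python3 - <<'E'
from h import *
np.set_printoptions(precision=4,suppress=True)
t=snapshot("top");s=snapshot("side")
print(sense()["tcp_pos"])
crop(s,"pics/s3.png",150,200,260,320,5)
crop(t,"pics/t3.png",100,150,220,240,6)
E
```

```text
[0.4945 0.3654 0.2268]
```

View pics/s3.png

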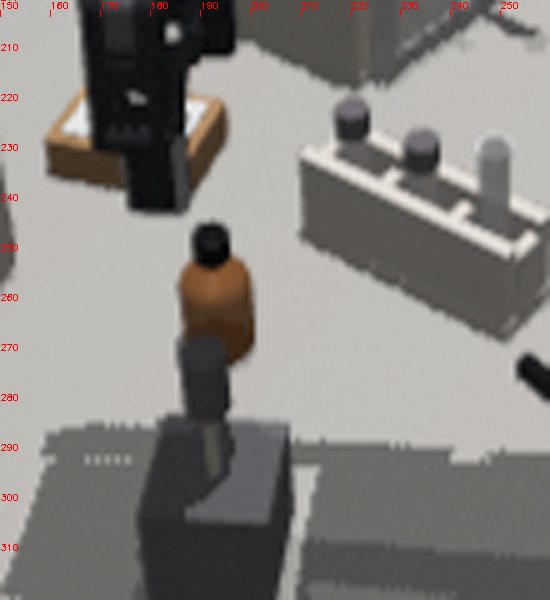

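jog_arm([
  [0.1, 0.1, -3, 0, 0],
  [0, 0, -3, 0, 0],
  [0, 0, -3, 0, 0],
  [0, 0, -2.5, 0, 0],
  [0, 0, -1, 0, 0],
  [0, 0, 0, 0, 0],
  [0, 0, 0, 0, 0],
])

```text
t: 3.38
tcp_pos: [0.4991, 0.3655, 0.1019]
tool_rot: [0.975, 0.224, 0.007, 0.002]
force: [0.4, 0.7, 0.2]
finger_gap: 0.996
```

```bash
python3 - <<'E'
from h import *
s=snapshot("side");t=snapshot("top")
print(sense()["tcp_pos"])
crop(s,"pics/s4.png",150,220,250,320,6)
E
```

```text
[0.49969238 0.36587868 0.10296018]
```

View pics/s4.png

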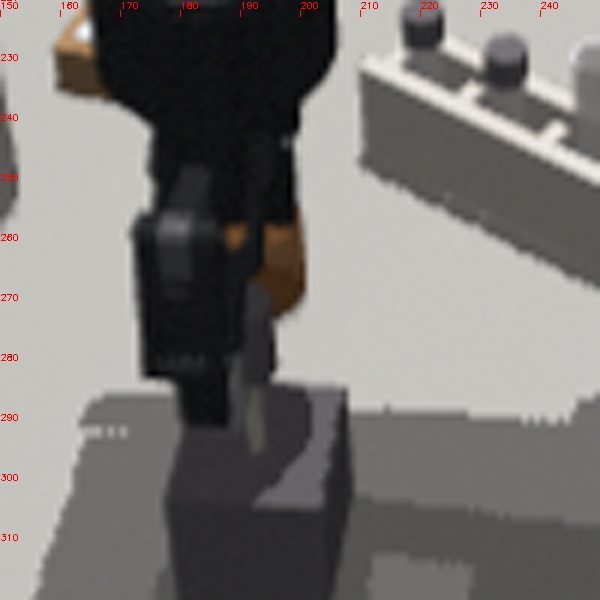

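jog_arm([
  [-0.4, 0.1, -0.8, 0, 0],
  [0, 0, 0, 0, 0],
  [0, 0, 0, 0, 60],
  [0, 0, 0, 0, 120],
])

```text
t: 3.82
tcp_pos: [0.498, 0.3686, 0.0992]
tool_rot: [0.975, 0.224, 0.013, 0.001]
force: [-0.1, -0.2, 0.5]
finger_gap: 0.75
```

jog_arm([
  [-0.25, -0.15, -0.5, 0, 200],
  [0, 0, 0, 0, 220],
  [0, 0, 0, 0, 220],
])

```text
t: 4.07
tcp_pos: [0.4961, 0.3676, 0.0953]
tool_rot: [0.974, 0.224, 0.014, 0.0]
force: [-1.1, -0.5, 0.8]
finger_gap: 0.298
```

```bash
python3 - <<'E'
from h import *
q=sense();print(q["tcp_pos"],q["finger_gap"],q["tool_rot"],q["force"],R.from_quat(q["tool_rot"]).as_matrix())
E
```

```text
[0.49610118 0.3676071  0.09525644] 0.29759162077444223 [9.74454188e-01 2.24137079e-01 1.41932475e-02 3.95486164e-04] [-1.14258985 -0.49142212  0.78297811] [[ 0.89912224  0.4368114   0.02783863]
 [ 0.43683386 -0.89952483  0.0055917 ]
 [ 0.02748405  0.00713323 -0.99959679]]
```

jog_arm([
  [0, 0, 0, 0, 255],
  [0, 0, 0, 0, 255],
  [0, 0, 0, 0, 255],
], squeeze=40)

```text
t: 4.32
tcp_pos: [0.496, 0.3675, 0.0953]
tool_rot: [0.974, 0.224, 0.014, 0.0]
force: [-0.1, 1.0, 0.8]
finger_gap: 0.221
```

jog_arm([
  [0, 0, 1.5, 0, 255],
  [0, 0, 2, 0, 255],
  [0, 0, 2.5, 0, 255],
  [0, 0, 2.5, 0, 255],
  [0, 0, 2, 0, 255],
  [0, 0, 0, 0, 255],
])

```text
t: 4.82
tcp_pos: [0.4968, 0.3674, 0.2019]
tool_rot: [0.975, 0.224, 0.014, 0.0]
force: [-0.2, 0.3, 0.3]
finger_gap: 0.213
```

```bash
python3 - <<'E'
from h import *
s=snapshot("side");q=sense();print(q["tcp_pos"],q["finger_gap"],q["tool_rot"],q["force"])
crop(s,"pics/s5.png",150,200,250,310,5)
E
```

```text
[0.49589683 0.36701011 0.20017531] 0.21982499512794773 [9.74548746e-01 2.23812389e-01 1.27381507e-02 7.04436126e-04] [ 0.07012554 -0.48569872 -0.37584103]
```

View pics/s5.png

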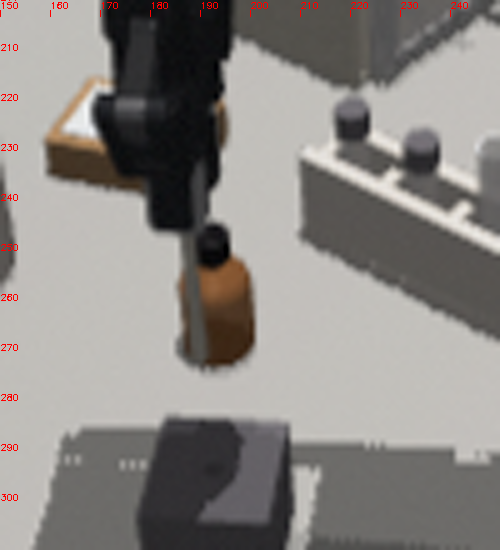

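jog_arm([
  [0, 0, 1.5, 0, 255],
  [-0.4, -3, 1, 0, 255],
  [-0.4, -3, 0, 0, 255],
  [-0.4, -3, 0, 0, 255],
  [-0.4, -3, 0, 0, 255],
  [-0.4, -3, 0, 0, 255],
  [-0.4, -1.8, 0, 0, 255],
  [0, 0, 0, 0, 255],
  [0, 0, 0, 0, 255],
])

```text
t: 5.62
tcp_pos: [0.4633, 0.1922, 0.2142]
tool_rot: [0.974, 0.225, 0.004, 0.001]
force: [-0.4, 0.2, -0.5]
finger_gap: 0.22
```

```bash
python3 - <<'E'
from h import *
s=snapshot("side");t=snapshot("top");q=sense();print(q["tcp_pos"],q["finger_gap"],q["tool_rot"],q["force"])
crop(s,"pics/s6.png",200,150,300,260,5)
crop(t,"pics/t6.png",150,130,270,240,5)
E
```

```text
[0.46360964 0.193148   0.21438191] 0.22311472843747157 [9.74086047e-01 2.26144855e-01 3.80175998e-03 6.50877943e-04] [0.2564671  0.81713365 0.45306773]
```

View pics/s6.png

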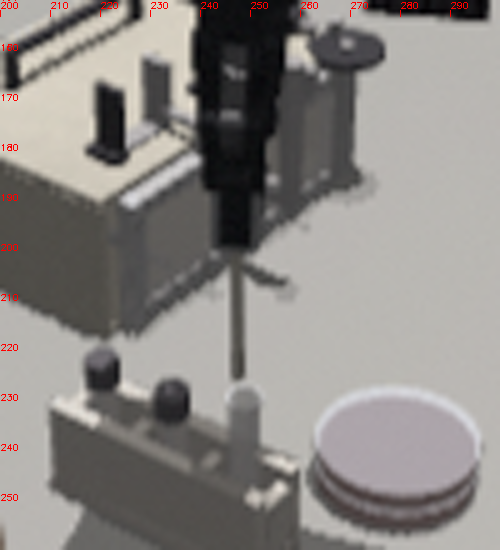

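View pics/t6.png

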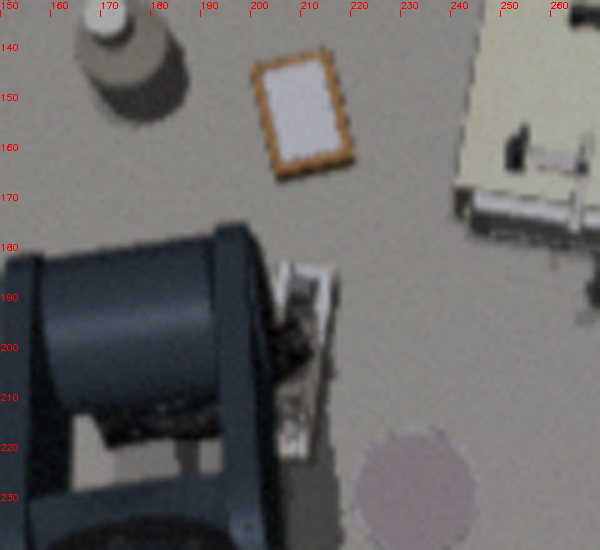

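```bash
python3 - <<'E'
from h import *
s=snapshot("side");print(sense()["tcp_pos"])
g=s["depth"];
for v in range(205,229,2):
    row=s["img"][v,236:262].astype(int).sum(1); print(v,row.tolist())
print(onz(s,247.3,225.5,.131),onz(s,247.3,215,.155))
for z in (.131,.155,.18,.2): print(z,proj(s,[.4636,.1931,z]))
print(proj(s,[.47,.171,.103]))
E
```

```text
[0.46402406 0.19359588 0.21467233]
205 [361, 286, 220, 233, 217, 222, 231, 365, 493, 445, 277, 223, 364, 427, 276, 230, 230, 229, 261, 392, 416, 437, 534, 545, 547, 544]
207 [230, 235, 235, 224, 361, 455, 469, 533, 549, 476, 283, 222, 376, 523, 543, 471, 440, 438, 389, 380, 385, 455, 469, 501, 540, 547]
209 [232, 363, 455, 504, 512, 509, 474, 506, 511, 484, 286, 226, 369, 527, 545, 546, 545, 547, 546, 480, 466, 470, 468, 533, 548, 547]
211 [505, 513, 539, 545, 547, 547, 548, 545, 547, 508, 295, 223, 356, 523, 547, 548, 549, 545, 545, 546, 546, 546, 546, 548, 548, 543]
213 [544, 546, 546, 546, 544, 548, 542, 546, 548, 519, 297, 223, 356, 521, 548, 545, 546, 548, 545, 548, 545, 547, 544, 546, 549, 546]
215 [544, 546, 545, 546, 542, 546, 548, 546, 548, 535, 307, 225, 355, 520, 545, 546, 545, 547, 548, 545, 547, 544, 547, 546, 546, 547]
217 [544, 546, 543, 548, 547, 547, 546, 547, 546, 545, 307, 229, 356, 523, 545, 546, 545, 550, 545, 546, 544, 544, 550, 548, 548, 549]
219 [546, 548, 548, 546, 546, 545, 545, 548, 547, 545, 311, 225, 342, 522, 547, 544, 547, 549, 549, 548, 544, 546, 542, 547, 547, 548]
221 [547, 545, 547, 547, 546, 545, 548, 548, 547, 493, 285, 227, 270, 515, 546, 547, 547, 548, 548, 549, 547, 547, 547, 547, 547, 549]
223 [547, 546, 544, 546, 545, 546, 548, 547, 547, 510, 289, 225, 274, 518, 545, 543, 545, 547, 549, 545, 546, 547, 546, 548, 550, 544]
225 [491, 537, 546, 548, 546, 549, 549, 548, 545, 538, 368, 239, 353, 522, 548, 548, 550, 547, 547, 548, 548, 549, 547, 548, 547, 547]
227 [185, 306, 516, 546, 545, 544, 548, 545, 545, 558, 572, 507, 500, 488, 511, 573, 555, 549, 546, 548, 546, 545, 544, 546, 548, 549]
[0.4623781  0.19249018 0.131     ] [0.46696305 0.18479916 0.155     ]
0.131 [246.71894823 225.47771213]
0.155 [246.78632686 217.31891206]
0.18 [246.85874044 208.55043745]
0.2 [246.91838192 201.32852041]
[248.86121428 228.73520264]
```

jog_arm([
  [0.3, -1.2, 0, 0, 255],
  [0.3, -1.1, 0, 0, 255],
  [0, 0, 0, 0, 255],
  [0, 0, 0, 0, 255],
])

```text
t: 6.1
tcp_pos: [0.4717, 0.1714, 0.2142]
tool_rot: [0.973, 0.229, 0.005, 0.001]
force: [-0.5, -0.2, -0.1]
finger_gap: 0.222
```

jog_arm([
  [-0.15, 0, 0, 0, 255],
  [0, 0, 0, 0, 255],
])

```text
t: 6.27
tcp_pos: [0.4705, 0.1713, 0.2142]
tool_rot: [0.973, 0.229, 0.005, 0.001]
force: [-0.4, 0.2, -0.3]
finger_gap: 0.217
```

```bash
python3 - <<'E'
from h import *
s=snapshot("side");print(sense()["tcp_pos"])
for v in range(205,229,2):
    row=s["img"][v,238:262].astype(int).sum(1); print(v,row.tolist())
for z in (.131,.155,.18,.2): print(z,proj(s,[.47,.171,z]))
crop(s,"pics/s7.png",200,170,290,260,6)
E
```

```text
[0.47075106 0.17138156 0.21427978]
205 [217, 230, 213, 219, 227, 358, 490, 509, 538, 443, 270, 224, 219, 227, 228, 225, 263, 392, 411, 434, 529, 545, 543, 546]
207 [228, 227, 359, 452, 464, 531, 542, 543, 542, 463, 274, 220, 430, 454, 437, 437, 387, 378, 379, 453, 465, 500, 539, 544]
209 [450, 503, 507, 509, 471, 503, 512, 539, 545, 465, 275, 222, 354, 521, 543, 543, 542, 479, 464, 466, 464, 531, 542, 541]
211 [537, 541, 543, 545, 543, 543, 541, 542, 546, 466, 279, 223, 349, 518, 544, 544, 542, 545, 545, 544, 546, 547, 543, 545]
213 [542, 543, 544, 543, 546, 543, 545, 545, 545, 543, 312, 226, 351, 520, 544, 541, 543, 543, 542, 543, 542, 546, 544, 544]
215 [542, 545, 542, 542, 543, 544, 542, 544, 542, 477, 281, 228, 354, 522, 541, 546, 544, 541, 542, 542, 545, 543, 544, 544]
217 [544, 543, 541, 545, 543, 547, 543, 542, 543, 475, 283, 226, 282, 513, 546, 541, 545, 546, 544, 542, 546, 544, 546, 547]
219 [543, 544, 543, 546, 546, 544, 545, 542, 545, 515, 325, 230, 371, 523, 546, 545, 543, 542, 545, 547, 544, 545, 543, 547]
221 [544, 544, 542, 543, 546, 546, 543, 544, 547, 542, 546, 512, 538, 545, 546, 545, 542, 546, 542, 545, 546, 542, 547, 545]
223 [541, 543, 546, 543, 539, 541, 543, 545, 541, 545, 545, 542, 543, 547, 543, 542, 543, 545, 543, 546, 547, 543, 548, 546]
225 [543, 546, 544, 545, 542, 545, 545, 544, 543, 540, 542, 544, 546, 544, 543, 542, 543, 547, 543, 549, 544, 546, 546, 545]
227 [515, 545, 545, 542, 543, 543, 543, 557, 570, 507, 497, 490, 509, 573, 551, 546, 544, 546, 542, 545, 545, 547, 546, 545]
0.131 [248.97375943 219.62250577]
0.155 [249.07335247 211.55853094]
0.18 [249.18031294 202.8980214 ]
0.2 [249.26834992 195.76973235]
```

View pics/s7.png

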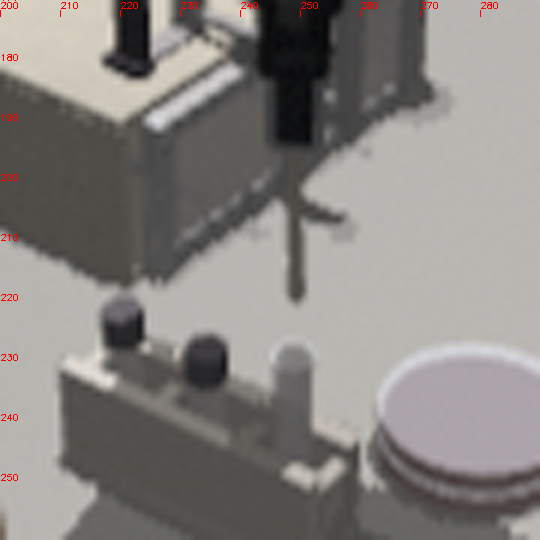

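jog_arm([
  [-0.05, 0, -1, 0, 255],
  [0, 0, -1, 0, 255],
  [0, 0, -1, 0, 255],
  [0, 0, 0, 0, 255],
])

```text
t: 6.65
tcp_pos: [0.471, 0.1724, 0.1846]
tool_rot: [0.973, 0.23, 0.007, 0.001]
force: [-0.7, -0.2, -0.4]
finger_gap: 0.218
```

jog_arm([
  [-0.1, -0.12, -0.7, 0, 255],
  [0, 0, -1, 0, 255],
  [0, 0, -1, 0, 255],
  [0, 0, 0, 0, 255],
])

```text
t: 6.98
tcp_pos: [0.4706, 0.1717, 0.1575]
tool_rot: [0.973, 0.23, 0.009, 0.001]
force: [-0.4, -0.5, -0.2]
finger_gap: 0.22
```

```bash
python3 - <<'E'
from h import *
s=snapshot("side");q=sense();print(q["tcp_pos"],q["force"])
crop(s,"pics/s8.png",210,180,290,260,6)
E
```

```text
[0.47109184 0.17183997 0.15820613] [ 0.0601129   1.10003516 -0.27006666]
```

View pics/s8.png

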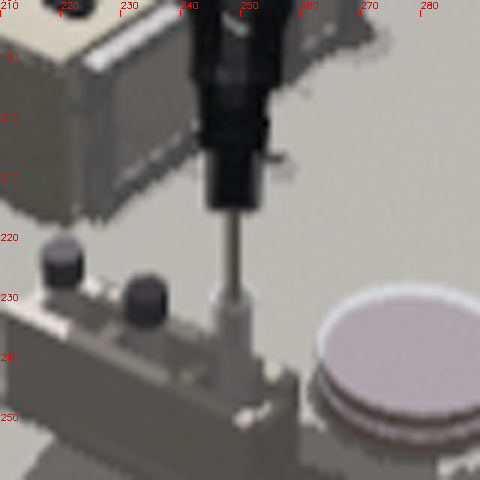

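jog_arm([
  [-0.1, -0.1, -1.2, 0, 255],
  [0, 0, -1.2, 0, 255],
  [0, 0, -1.2, 0, 255],
  [-0.05, -0.05, -0.5, 0, 255],
  [0, 0, 0, 0, 255],
])

```text
t: 7.45
tcp_pos: [0.4715, 0.1709, 0.1193]
tool_rot: [0.973, 0.23, 0.012, 0.001]
force: [-0.8, -0.1, -0.5]
finger_gap: 0.223
```

jog_arm([
  [-0.15, 0, -0.6, 0, 255],
  [0, 0, -0.4, 0, 255],
  [0, 0, -0.3, 0, 255],
])

```text
t: 7.7
tcp_pos: [0.4719, 0.1712, 0.1077]
tool_rot: [0.973, 0.23, 0.015, 0.001]
force: [-0.1, -0.4, 0.5]
finger_gap: 0.222
```

jog_arm([
  [-0.15, 0, -0.3, 0, 255],
  [0, 0, -0.3, 0, 255],
])

```text
t: 7.87
tcp_pos: [0.472, 0.1713, 0.1057]
tool_rot: [0.973, 0.231, 0.017, 0.002]
force: [-11.6, -2.5, 45.9]
finger_gap: 0.22
```

```bash
python3 - <<'E'
from h import *
s=snapshot("side");q=sense();print(q["tcp_pos"],q["force"])
crop(s,"pics/s9.png",210,180,290,260,6)
E
```

```text
[0.47186627 0.17127995 0.10586226] [-5.63259995 -2.07915357 26.52168237]
```

View pics/s9.png

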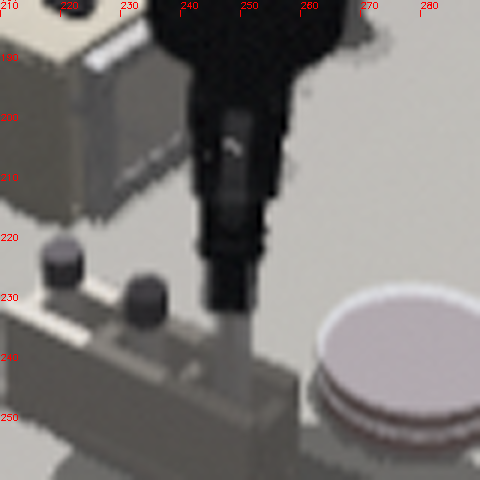

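jog_arm([
  [0, 0, 0, 0, 255],
  [0, 0, 0, 0, 255],
])

```text
t: 8.08
tcp_pos: [0.4717, 0.1714, 0.1081]
tool_rot: [0.973, 0.231, 0.018, 0.002]
force: [-0.5, 0.5, -0.5]
finger_gap: 0.219
```

jog_arm([
  [0, 0, 0, 0, 100],
  [0, 0, 0, 0, 0],
  [0, 0, 0, 0, 0],
  [0, 0, 0, 0, 0],
  [0, 0, 0, 0, 0],
])

```text
t: 8.5
tcp_pos: [0.4726, 0.1715, 0.1076]
tool_rot: [0.973, 0.231, 0.019, 0.002]
force: [0.9, -0.4, -0.2]
finger_gap: 0.91
```

jog_arm([
  [-0.1, 0, 2, 0, 0],
  [0, 0, 2.5, 0, 0],
  [0, 0, 3, 0, 0],
  [0, 0, 3, 0, 0],
  [0, 0, 1.5, 0, 0],
  [0, -3, 0, 0, 0],
  [0, -3, 0, -5, 0],
  [0, -3, 0, -5, 0],
  [0, -3, 0, -5, 0],
  [0, 0, 0, 0, 0],
])

```text
t: 9.33
tcp_pos: [0.4713, 0.0485, 0.2315]
tool_rot: [0.995, 0.099, 0.019, 0.005]
force: [0.1, -0.7, 0.5]
finger_gap: 0.998
```

```bash
python3 - <<'E'
from h import *
np.set_printoptions(precision=4,suppress=True)
s=snapshot("side");t=snapshot("top");q=sense();print(q["tcp_pos"],q["force"],q["tool_rot"])
crop(s,"pics/s10.png",190,140,290,260,5)
crop(t,"pics/t10.png",190,130,330,240,5)
for v,u in [(218,246),(222,247),(225,247),(229,247)]: print(dp(s,u,v))
print(proj(s,[.47,.171,.135]),proj(s,[.47,.171,.103]))
E
```

```text
[0.4707 0.0516 0.2312] [ 0.6757 -0.3841  0.3062] [0.9947 0.1013 0.0182 0.0034]
[0.4764 0.1742 0.1355]
[0.469  0.1823 0.1318]
[0.4692 0.1818 0.1224]
[0.4686 0.1827 0.111 ]
[248.9902 218.2951] [248.8612 228.7352]
```

View pics/s10.png

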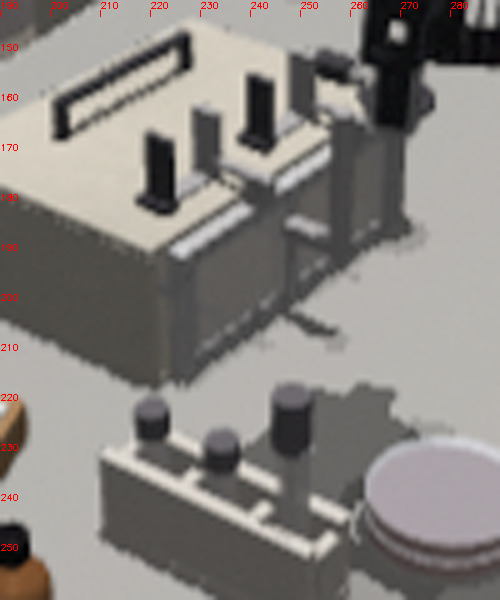

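View pics/t10.png

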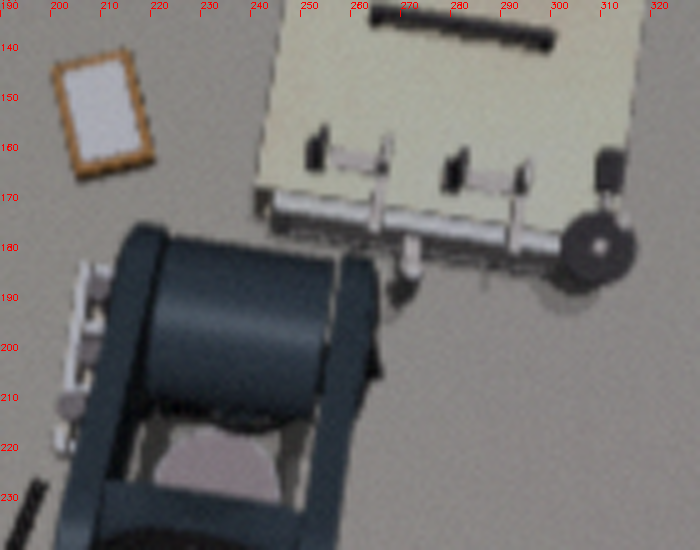

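```bash
python3 - <<'E'
from h import *
import pickle
np.set_printoptions(precision=4,suppress=True)
t,s=pickle.load(open("s0.pkl","rb"))
a=-np.radians(7.65);O=np.array([.610,-.069]);Rm=np.array([[np.cos(a),-np.sin(a)],[np.sin(a),np.cos(a)]])
def pts(S,u0,v0,u1,v1):
    K,e,A=cam(S); v,u=np.mgrid[v0:v1,u0:u1]; d=S["depth"][v0:v1,u0:u1]
    c=np.stack([(u-K[0,2])/K[0,0]*d,(v-K[1,2])/K[1,1]*d,d],-1)
    P=(c@A.T+e); L=P.copy(); L[...,:2]=(P[...,:2]-O)@Rm; return L[d>0]*1000
from scipy.cluster.hierarchy import fclusterdata
for nm,S,b in (("top",t,(235,150,330,195)),("side",s,(205,140,262,190))):
    L=pts(S,*b); q=L[(L[:,2]>112)&(L[:,2]<170)]
    c=fclusterdata(q[:,:2],8,criterion='distance')
    for i in set(c):
        g=q[c==i]
        if len(g)>5: print(nm,len(g),"med",np.median(g,0),"min",g.min(0),"max",g.max(0))
E
```

```text
top 39 med [  45.4689 -111.4068  114.5624] min [  31.6713 -121.5959  112.0176] max [  63.7304 -103.3735  120.7313]
top 15 med [ 27.1217  84.3821 146.2325] min [ 21.0471  81.7161 119.5858] max [ 38.1943  87.6538 147.7083]
top 26 med [-52.8621  13.3068 156.4949] min [-55.995    6.8106 114.2944] max [-42.9328  19.0296 164.2866]
top 42 med [ 14.7479  41.5231 117.1493] min [-17.8061  37.6051 112.3365] max [ 38.0896  45.2754 149.6574]
top 41 med [ 17.3752 -53.8664 118.5283] min [-20.3282 -58.321  112.1481] max [ 39.7336 -50.0249 150.462 ]
top 19 med [ 29.2067  -9.5734 143.3542] min [ 19.595  -13.0178 112.0959] max [ 39.7578  -2.7651 150.6362]
side 89 med [130.5969  -6.7482 128.7316] min [126.8922 -60.4565 112.095 ] max [138.7343  51.0263 133.3207]
side 24 med [  45.7728 -110.4048  115.2041] min [  35.1205 -119.8431  112.1546] max [  62.8992 -100.8093  117.4813]
side 65 med [ 28.9437  -7.6879 131.7125] min [ 20.814  -13.3165 113.6475] max [ 42.5953  -2.2495 149.6055]
side 65 med [ 27.6738 -50.9581 128.1601] min [  5.7073 -59.8193 112.4537] max [ 39.6946 -47.7825 150.4959]
side 70 med [ 29.2234  87.5145 131.1842] min [ 20.4463  82.657  112.1709] max [ 41.0201  90.3927 148.6918]
side 77 med [-51.0667  17.1181 138.7963] min [-56.8249   7.1233 113.3653] max [-43.3235  22.1485 161.1262]
side 99 med [ 25.374   44.1104 123.339 ] min [-19.0873  35.0785 112.1996] max [ 43.1088  48.0012 148.9314]
```

jog_arm([
  [2.6, -2.4, 0, -3.2, 25],
  [2.6, -2.4, 0, -3.2, 25],
  [2.6, -2.4, 0, -3.2, 25],
  [2.6, -2.4, 0, -3.2, 25],
  [2.6, -2.4, 0, -3.2, 25],
  [2.0, -2, 0, -3.2, 25],
  [0, 0, 0, 0, 25],
  [0, 0, 0, 0, 25],
])

```text
t: 10.1
tcp_pos: [0.6233, -0.0824, 0.2271]
tool_rot: [0.998, -0.064, 0.013, 0.002]
force: [-0.3, 0.2, 0.1]
finger_gap: 0.9
```

```bash
cat > st.py <<'E'
from h import *
np.set_printoptions(precision=4,suppress=True)
q=sense();M=R.from_quat(q["tool_rot"]).as_matrix()
p=q["tcp_pos"];a=-np.radians(7.65);O=np.array([.610,-.069]);Rm=np.array([[np.cos(a),-np.sin(a)],[np.sin(a),np.cos(a)]])
print("t",q["t"],"tcp",p,"local mm",(p[:2]-O)@Rm*1000,"psi",np.degrees(np.arctan2(M[1,0],M[0,0])),"toolz",M[:,2],"F",q["force"],"gap mm",q["finger_gap"]*85,"q6",np.degrees(q["q"][5]))
E
python3 st.py
```

```text
t 10.1 tcp [ 0.6233 -0.0824  0.2271] local mm [ 14.9793 -11.461 ] psi -7.338607440461305 toolz [ 0.0264 -0.0051 -0.9996] F [-0.3409  0.2212  0.1362] gap mm 76.53283461141001 q6 79.47543619841284
```

jog_arm([
  [1.2, -1.5, -1, 0, 25],
  [0, 0, -2, 0, 25],
  [0, 0, -2, 0, 25],
  [0, 0, -2, 0, 25],
  [0, 0, 0, 0, 25],
])

```text
t: 10.52
tcp_pos: [0.6337, -0.0882, 0.1546]
tool_rot: [0.998, -0.057, 0.012, 0.0]
force: [-1.3, 0.2, -0.1]
finger_gap: 0.902
```

```bash
cat >> st.py <<'E'
import sys
if len(sys.argv)>1:
    n=sys.argv[1]
    s=snapshot("side");t=snapshot("top")
    crop(s,f"pics/s{n}.png",190,110,300,220,5);crop(t,f"pics/t{n}.png",230,110,340,220,5)
E
python3 st.py 11
```

```text
t 10.5167 tcp [ 0.6337 -0.0882  0.1546] local mm [ 26.0678 -15.8596] psi -6.537810289778306 toolz [ 0.0245 -0.0016 -0.9997] F [-1.2521  0.176  -0.1011] gap mm 76.69183849103564 q6 78.24285149211502
```

View pics/s11.png

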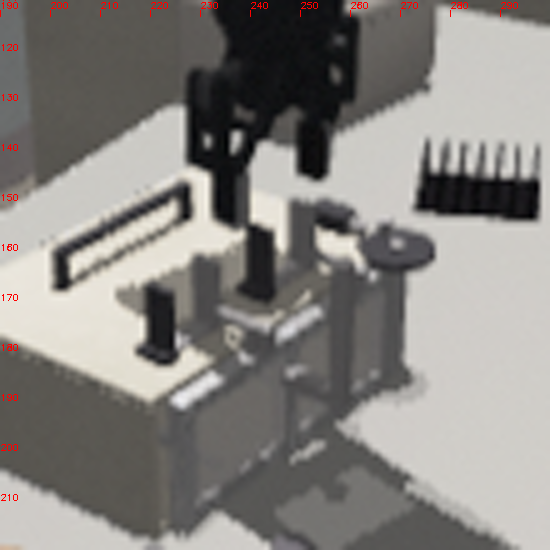

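jog_arm([
  [0.2, -1, 0, -1, 25],
  [0, 0, 0, 0, 25],
])

```text
t: 10.78
tcp_pos: [0.6394, -0.0982, 0.1608]
tool_rot: [0.998, -0.065, 0.017, 0.002]
force: [0.7, -0.7, -0.5]
finger_gap: 0.902
```

```bash
python3 st.py 12
```

```text
t 10.7833 tcp [ 0.6394 -0.0982  0.1608] local mm [ 33.0714 -25.0281] psi -7.433658416368388 toolz [ 0.0342 -0.0055 -0.9994] F [ 0.7268 -0.7257 -0.5197] gap mm 76.66699190184148 q6 78.46942598812116
```

View pics/s12.png

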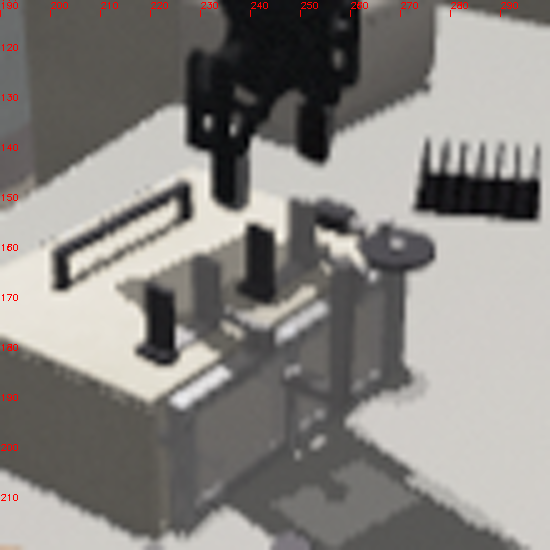

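View pics/t12.png

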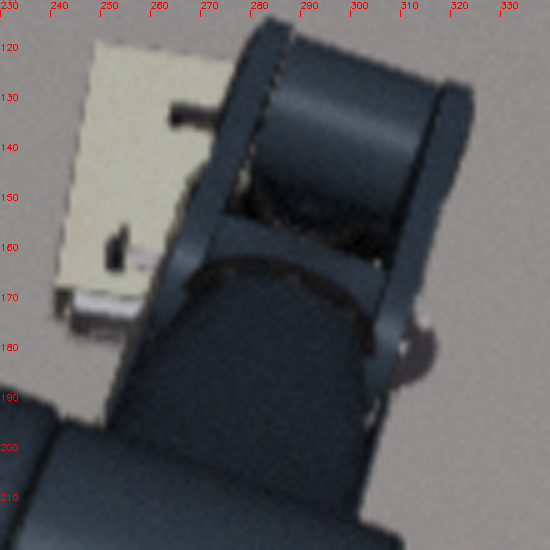

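jog_arm([
  [-0.6, 0, -1.2, 0, 25],
  [0, 0, -1.2, 0, 25],
  [0, 0, 0, 0, 25],
])

```text
t: 11.13
tcp_pos: [0.6352, -0.0981, 0.1399]
tool_rot: [0.998, -0.065, 0.021, 0.002]
force: [0.2, 0.6, 0.4]
finger_gap: 0.902
```

```bash
python3 st.py 13
```

```text
t 11.1333 tcp [ 0.6352 -0.0981  0.1399] local mm [ 28.8454 -25.4863] psi -7.437670790826565 toolz [ 0.0414 -0.0065 -0.9991] F [0.2268 0.5613 0.3655] gap mm 76.68411114318948 q6 78.2377481747972
```

View pics/s13.png

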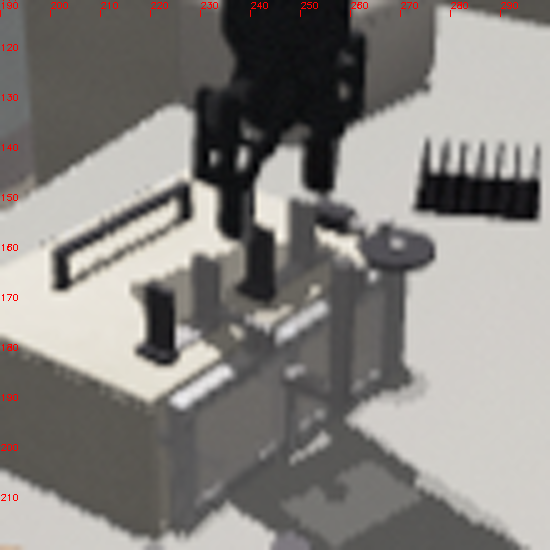

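```bash
python3 - <<'E'
from h import *
np.set_printoptions(precision=4,suppress=True)
a=-np.radians(7.65);O=np.array([.610,-.069]);Rm=np.array([[np.cos(a),-np.sin(a)],[np.sin(a),np.cos(a)]])
s=snapshot("side")
K,e,A=cam(s); v,u=np.mgrid[110:175,205:275]; d=s["depth"][110:175,205:275]
P=np.stack([(u-K[0,2])/K[0,0]*d,(v-K[1,2])/K[1,1]*d,d],-1)@A.T+e
L=P.copy();L[...,:2]=(P[...,:2]-O)@Rm;L*=1000
dark=s["img"][110:175,205:275].max(-1)<60
for nm,(u0,u1,v0,v1) in dict(left=(230,243,140,158),right=(248,260,138,149)).items():
    m=dark&(u>=u0)&(u<u1)&(v>=v0)&(v<v1)&(L[...,2]>120)&(L[...,2]<200); q=L[m]
    print(nm,len(q),np.median(q,0),np.percentile(q,5,axis=0),np.percentile(q,95,axis=0))
for y in (-63.5,-60,13):
  for x in (18,29,40):
    w=np.r_[O+Rm@[x/1000,y/1000],.150];print(x,y,proj(s,w))
E
```

```text
left 66 [ 23.373   23.5382 176.145 ] [ 15.6728  -6.5562 144.7497] [ 32.3824  27.6832 198.9489]
right 54 [ 26.372  -63.4952 171.5566] [ 18.5073 -67.3685 156.6906] [ 35.8524 -61.4984 185.6159]
18 -63.5 [255.3495 149.0385]
29 -63.5 [252.5644 148.0744]
40 -63.5 [249.8056 147.1194]
18 -60 [254.6955 149.4285]
29 -60 [251.9077 148.4605]
40 -60 [249.1463 147.5017]
18 13 [240.3982 157.9537]
29 13 [237.5541 156.899 ]
40 13 [234.7382 155.8547]
```

jog_arm([
  [-0.1, 0, -1, 0, 25],
  [-0.1, 0, -1, 0, 25],
  [0, 0, -0.4, 0, 25],
  [0, 0, 0, 0, 25],
])

```text
t: 11.62
tcp_pos: [0.6357, -0.0988, 0.1168]
tool_rot: [0.998, -0.065, 0.024, 0.003]
force: [0.1, 0.1, -0.0]
finger_gap: 0.899
```

```bash
python3 st.py 14
```

```text
t 11.6167 tcp [ 0.6357 -0.0988  0.1168] local mm [ 29.4767 -26.094 ] psi -7.415868293327424 toolz [ 0.0475 -0.0085 -0.9988] F [ 0.0884  0.0912 -0.0026] gap mm 76.39551563418676 q6 78.13315819224496
```

View pics/s14.png

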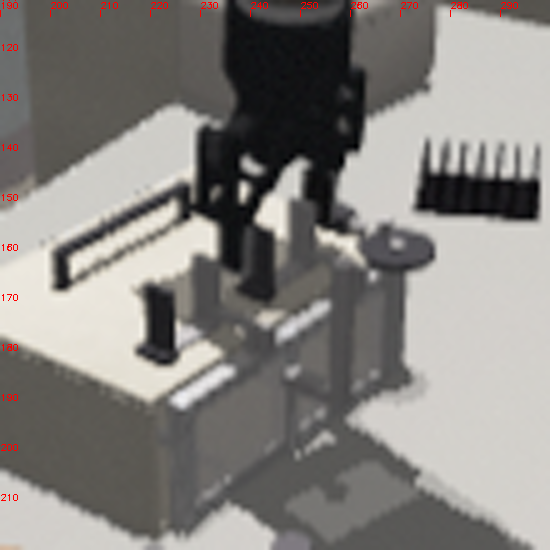

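jog_arm([
  [0, 0, -0.3, 0, 60],
  [0, 0, 0, 0, 90],
  [0, 0, 0, 0, 120],
  [0, 0, 0, 0, 150],
  [0, 0, 0, 0, 150],
], squeeze=40)

```text
t: 12.13
tcp_pos: [0.6373, -0.098, 0.1163]
tool_rot: [0.997, -0.066, 0.026, 0.002]
force: [-0.4, -4.6, -3.6]
finger_gap: 0.412
```

```bash
python3 st.py
```

```text
t 12.1333 tcp [ 0.6373 -0.098   0.1163] local mm [ 30.8998 -25.074 ] psi -7.56426362477628 toolz [ 0.0514 -0.0064 -0.9987] F [-0.3843 -4.6433 -3.601 ] gap mm 34.99388583138113 q6 78.15984546609916
```

jog_arm([
  [0, 0, 0, 0, 255],
  [0, 0, 0, 0, 255],
  [0, 0, 0, 0, 255],
  [0, 0, 0, 0, 255],
])

```text
t: 12.47
tcp_pos: [0.6374, -0.0976, 0.1166]
tool_rot: [0.998, -0.066, 0.026, 0.002]
force: [1.0, 1.6, 0.1]
finger_gap: 0.389
```

```bash
python3 st.py 15
```

```text
t 12.4667 tcp [ 0.6374 -0.0976  0.1166] local mm [ 30.9252 -24.679 ] psi -7.5207720383629395 toolz [ 0.0518 -0.0074 -0.9986] F [0.9849 1.6026 0.0594] gap mm 33.07240616202158 q6 78.21388829188162
```

View pics/s15.png

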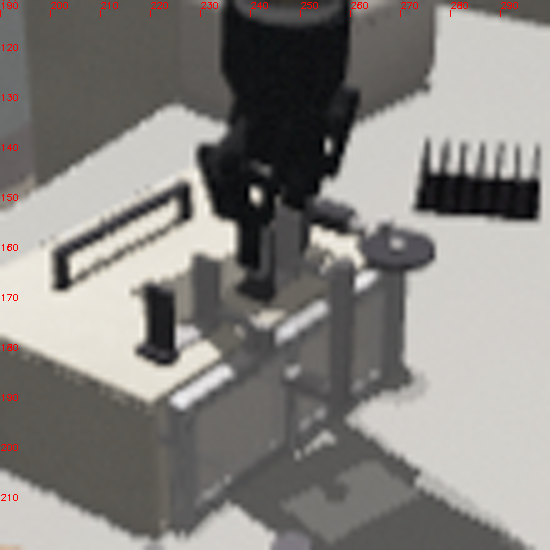

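jog_arm([
  [0, 0, 0, 0, 100],
  [0, 0, 0, 0, 25],
  [0, 0, 0, 0, 25],
  [0, 0, 0, 0, 25],
  [0, 0, 0, 0, 25],
])

```text
t: 12.98
tcp_pos: [0.6375, -0.0973, 0.1163]
tool_rot: [0.997, -0.066, 0.026, 0.001]
force: [-0.3, 0.2, -0.2]
finger_gap: 0.902
```

jog_arm([
  [0, 0, 2, 0, 25],
  [0, 0, 2, 0, 25],
  [0, 0, 1.5, 0, 25],
  [0, 0, 0, 0, 25],
  [0.3, 2.5, 0, 0, 25],
  [0.3, 2.5, 0, 0, 25],
  [0.2, 2.5, 0, 0, 25],
  [0.1, 1, 0, 0, 25],
  [0, 0, 0, 0, 25],
])

```text
t: 13.73
tcp_pos: [0.6455, -0.0108, 0.1704]
tool_rot: [0.997, -0.068, 0.025, 0.0]
force: [0.4, -0.3, 0.7]
finger_gap: 0.902
```

```bash
python3 st.py 16
```

```text
t 13.7333 tcp [ 0.6455 -0.0108  0.1704] local mm [27.4604 62.3772] psi -7.830329229682183 toolz [ 0.0499 -0.0037 -0.9987] F [ 0.3694 -0.3454  0.7308] gap mm 76.68635768662894 q6 86.60439085840245
```

View pics/s16.png

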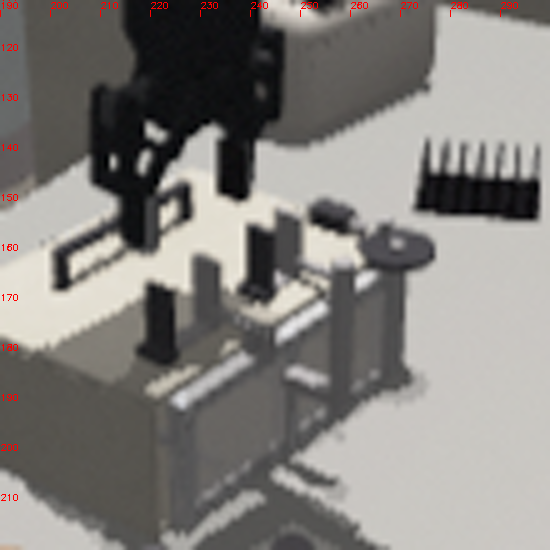

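jog_arm([
  [0.1, 0.8, -1, 0, 25],
  [0, 0, -1, 0, 25],
  [0, 0, 0, 0, 25],
])

```text
t: 14.08
tcp_pos: [0.6466, -0.0075, 0.1483]
tool_rot: [0.997, -0.07, 0.025, 0.001]
force: [-0.8, -0.6, -1.4]
finger_gap: 0.9
```

```bash
python3 st.py
```

```text
t 14.0833 tcp [ 0.6466 -0.0075  0.1483] local mm [28.1316 65.8309] psi -8.083932085315869 toolz [ 0.05   -0.006  -0.9987] F [-0.7965 -0.5693 -1.4299] gap mm 76.53357474942169 q6 87.31655954049872
```

jog_arm([
  [0.1, 0.6, -0.5, 0.5, 25],
  [0, 0, 0, 0, 25],
])

```text
t: 14.25
tcp_pos: [0.6469, -0.0025, 0.1411]
tool_rot: [0.997, -0.067, 0.024, 0.001]
force: [0.2, 0.4, -0.1]
finger_gap: 0.9
```

```bash
python3 st.py
```

```text
t 14.25 tcp [ 0.6469 -0.0025  0.1411] local mm [27.6931 70.7887] psi -7.669809432352861 toolz [ 0.0472 -0.0052 -0.9989] F [ 0.2243  0.4357 -0.0907] gap mm 76.51617278853703 q6 87.3531378647373
```

jog_arm([
  [0, 0, -1, 0, 25],
  [0, 0, -1, 0, 25],
  [0, 0, -0.4, 0, 25],
  [0, 0, 0, 0, 25],
])

```text
t: 14.58
tcp_pos: [0.6469, -0.0033, 0.114]
tool_rot: [0.997, -0.067, 0.024, 0.001]
force: [-1.2, 0.1, -1.4]
finger_gap: 0.904
```

```bash
python3 st.py 17
```

```text
t 14.5833 tcp [ 0.6469 -0.0033  0.114 ] local mm [27.7882 69.984 ] psi -7.709214165767366 toolz [ 0.0468 -0.0055 -0.9989] F [-1.2371  0.0857 -1.3593] gap mm 76.84851692432157 q6 87.32817895728857
```

View pics/s17.png

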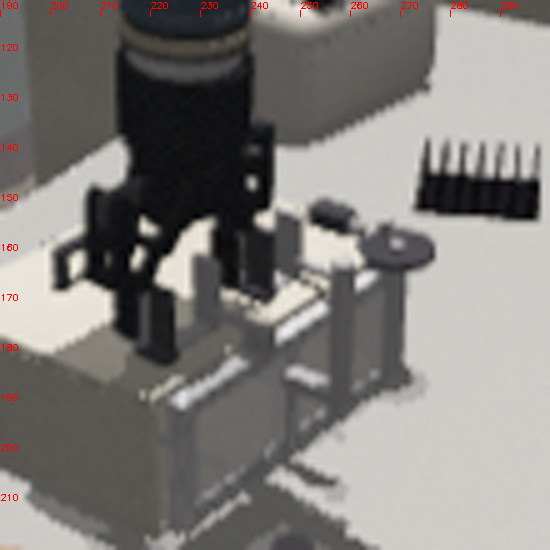

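jog_arm([
  [0, 0, 0, 0, 60],
  [0, 0, 0, 0, 90],
  [0, 0, 0, 0, 120],
  [0, 0, 0, 0, 150],
  [0, 0, 0, 0, 255],
  [0, 0, 0, 0, 255],
  [0, 0, 0, 0, 255],
  [0, 0, 0, 0, 255],
])

```text
t: 15.35
tcp_pos: [0.6485, -0.0032, 0.1177]
tool_rot: [0.997, -0.067, 0.026, 0.002]
force: [0.7, -0.6, -0.4]
finger_gap: 0.392
```

```bash
python3 st.py 18
```

```text
t 15.35 tcp [ 0.6485 -0.0032  0.1177] local mm [29.3598 70.3748] psi -7.675510714390888 toolz [ 0.052  -0.007  -0.9986] F [ 0.6747 -0.6374 -0.4079] gap mm 33.279462816276855 q6 87.37538592853457
```

View pics/s18.png

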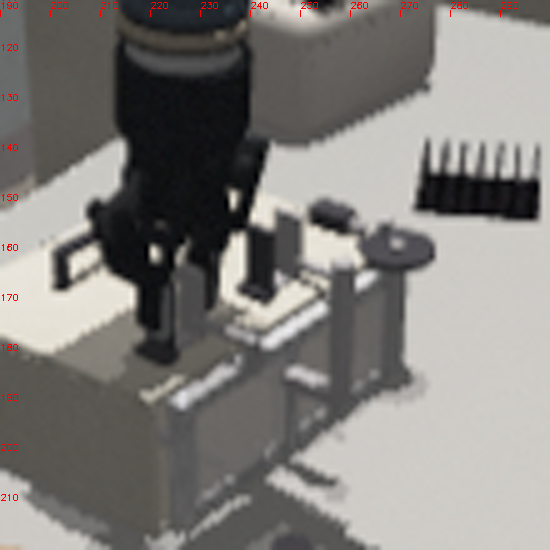

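jog_arm([
  [0, 0, 0, 0, 100],
  [0, 0, 0, 0, 50],
  [0, 0, 0, 0, 50],
  [0, 0, 0, 0, 50],
])

```text
t: 15.78
tcp_pos: [0.6489, -0.0024, 0.1178]
tool_rot: [0.997, -0.068, 0.027, -0.0]
force: [0.2, -0.3, 0.0]
finger_gap: 0.804
```

jog_arm([
  [0, 0, 2, 0, 50],
  [0, 0, 2.5, 0, 50],
  [0, 0, 2.5, 0, 50],
  [-2, -0.5, 1, 7, 100],
  [-2, -0.5, 0, 7, 100],
  [-2, -0.5, 0, 7, 100],
  [-2, -0.5, 0, 7, 100],
  [-1, -0.5, 0, 7, 100],
  [0, 0, 0, 7, 100],
  [0, 0, 0, 7, 100],
])

```text
t: 16.62
tcp_pos: [0.5557, -0.0252, 0.2032]
tool_rot: [0.932, 0.361, 0.027, -0.013]
force: [0.2, -0.7, -0.4]
finger_gap: 0.607
```

jog_arm([
  [0, -0.5, 0, 7, 110],
  [0, -0.5, 0, 7, 110],
  [0, 0, 0, 7, 110],
  [0, 0, 0, 7, 110],
  [0, 0, 0, 7, 110],
  [0, 0, 0, 0, 110],
  [0, 0, 0, 0, 110],
])

```text
t: 17.2
tcp_pos: [0.5558, -0.035, 0.2055]
tool_rot: [0.776, 0.63, 0.024, -0.021]
force: [0.5, 0.6, -0.4]
finger_gap: 0.567
```

```bash
python3 st.py 19; python3 - <<'E'
from h import *
np.set_printoptions(precision=4,suppress=True)
a=-np.radians(7.65);O=np.array([.610,-.069]);Rm=np.array([[np.cos(a),-np.sin(a)],[np.sin(a),np.cos(a)]])
s=snapshot("side")
for z in (.06,.093,.133,.16): print(z,proj(s,np.r_[O+Rm@[-.050,.0133],z]))
E
```

```text
t 17.2 tcp [ 0.5558 -0.035   0.2055] local mm [-58.2146  26.4393] psi 78.16338759098069 toolz [ 0.0112  0.0622 -0.998 ] F [ 0.5381  0.5596 -0.3956] gap mm 48.1733333941113 q6 -7.335022946277055
0.06 [257.8683 190.4769]
0.093 [258.1192 181.3083]
0.133 [258.4344 169.7903]
0.16 [258.6544 161.7524]
```

View pics/s19.png

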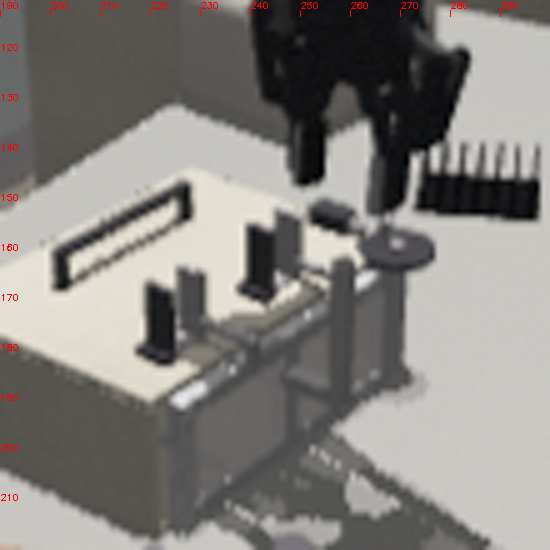

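View pics/t19.png

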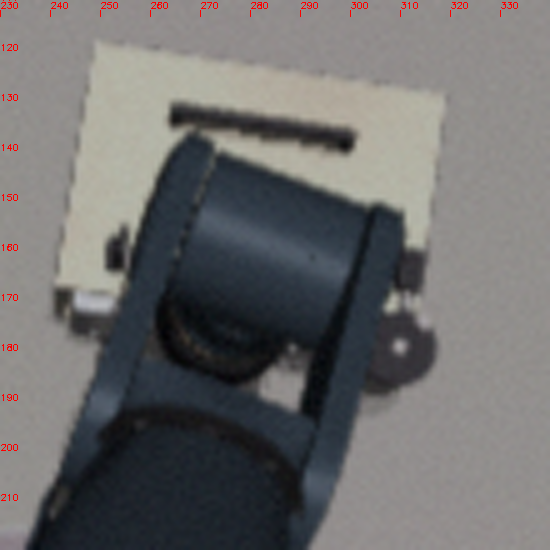

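jog_arm([
  [0.6, -1.3, 0, 0, 110],
  [0, 0, -1, 0, 110],
  [0, 0, 0, 0, 110],
  [0, 0, 0, 0, 110],
])

```text
t: 17.68
tcp_pos: [0.5626, -0.0496, 0.1946]
tool_rot: [0.777, 0.629, 0.024, -0.02]
force: [0.8, 0.2, -0.3]
finger_gap: 0.572
```

```bash
python3 st.py
```

```text
t 17.6833 tcp [ 0.5626 -0.0496  0.1946] local mm [-49.5267  12.9635] psi 78.02935878169978 toolz [ 0.0121  0.0617 -0.998 ] F [ 0.8091  0.1664 -0.2721] gap mm 48.58680862549014 q6 -8.48132973721524
```

jog_arm([
  [0, 0.1, -1.5, 0, 110],
  [0, 0, -1, 0, 110],
  [0, 0, 0, 0, 110],
])

```text
t: 17.93
tcp_pos: [0.5627, -0.0489, 0.1684]
tool_rot: [0.777, 0.629, 0.024, -0.02]
force: [-0.5, 0.8, 0.7]
finger_gap: 0.565
```

```bash
python3 st.py 20
```

```text
t 17.9333 tcp [ 0.5627 -0.0489  0.1684] local mm [-49.5452  13.5765] psi 77.93525615984889 toolz [ 0.0123  0.0618 -0.998 ] F [-0.5442  0.8349  0.7086] gap mm 48.03501253357488 q6 -8.639262569080724
```

View pics/s20.png

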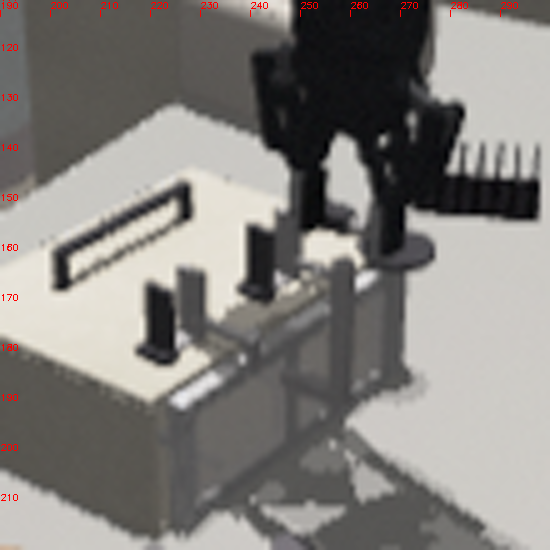

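jog_arm([
  [0, 0, -1.5, 0, 110],
  [0, 0, -1.5, 0, 110],
  [0, 0, -1.5, 0, 110],
  [0, 0, -0.6, 0, 110],
  [0, 0, 0, 0, 110],
])

```text
t: 18.45
tcp_pos: [0.5667, -0.0497, 0.1209]
tool_rot: [0.777, 0.629, 0.027, -0.016]
force: [-0.4, 0.5, 0.5]
finger_gap: 0.57
```

```bash
python3 st.py 21
```

```text
t 18.45 tcp [ 0.5667 -0.0497  0.1209] local mm [-45.5015  13.3694] psi 78.00510660194986 toolz [ 0.0227  0.0587 -0.998 ] F [-0.3847  0.4978  0.5254] gap mm 48.47638619581619 q6 -9.299766214654298
```

View pics/s21.png

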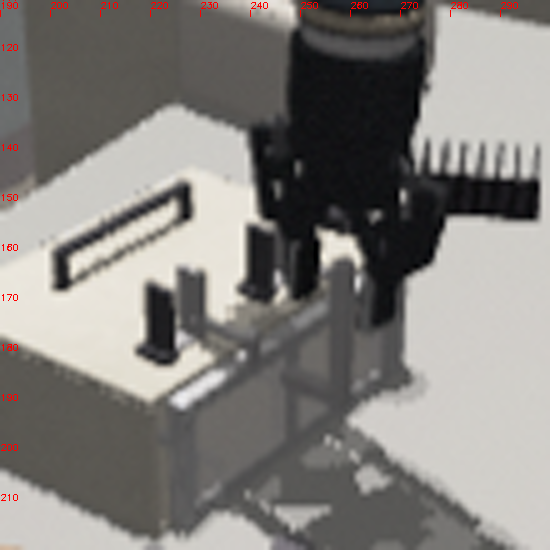

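Handle (column 258) is between the fingers (tips at about 251 and 265). Closing on it.

jog_arm([
  [-0.4, 0, -0.5, 0, 160],
  [0, 0, 0, 0, 200],
  [0, 0, 0, 0, 255],
  [0, 0, 0, 0, 255],
  [0, 0, 0, 0, 255],
  [0, 0, 0, 0, 255],
], squeeze=50)

```text
t: 19.05
tcp_pos: [0.5635, -0.0503, 0.1191]
tool_rot: [0.777, 0.629, 0.028, -0.014]
force: [1.6, -0.6, -2.1]
finger_gap: 0.147
```

```bash
python3 st.py 22
```

```text
t 19.05 tcp [ 0.5635 -0.0503  0.1191] local mm [-48.595   12.3758] psi 78.06013885515782 toolz [ 0.0264  0.0569 -0.998 ] F [ 1.648  -0.5883 -2.092 ] gap mm 12.460367176854405 q6 -9.555017899266804
```

View pics/s22.png

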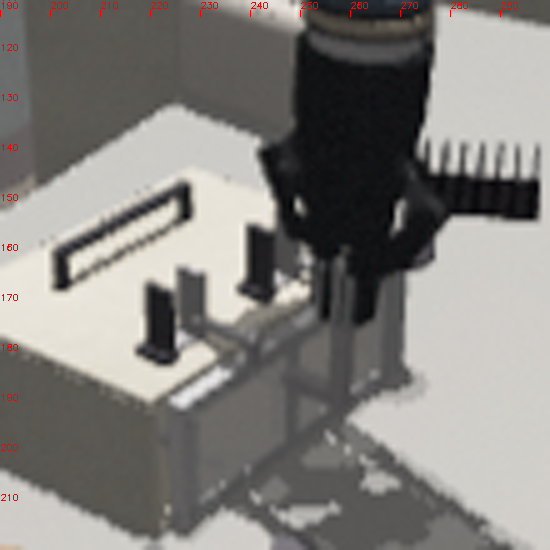

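```bash
cat > arc.py <<'E'
from h import *
import sys
H=np.array([.5921,-.1796]);p=sense()["tcp_pos"][:2];v=p-H
th=np.degrees(np.arctan2(v[1],v[0]));print("theta",th,"gate deg",th-102.4,"r",np.hypot(*v),"z",sense()["tcp_pos"][2],sense()["force"])
st=float(sys.argv[1]);n=int(sys.argv[2])
for k in range(n):
    a=np.radians(th+st*(k+1));t=H+.133*np.array([np.cos(a),np.sin(a)]);print(np.round((t-p)*100,2),end=" ");p=t
print()
E
python3 arc.py 6 6
```

```text
theta 102.46463948705076 gate deg 0.06463948705075495 r 0.13246917073805117 z 0.11915580428886594 [ 0.90681987 -0.42418496 -1.12371128]
[-1.35 -0.32] [-1.3  -0.51] [-1.24 -0.64] [-1.16 -0.77] [-1.07 -0.88] [-0.98 -0.99]
```

jog_arm([
  [-1.3, -0.3, 0, 4, 255],
  [-1.3, -0.5, 0, 4, 255],
  [-1.2, -0.6, 0, 4, 255],
])

```text
t: 19.4
tcp_pos: [0.5293, -0.0634, 0.1192]
tool_rot: [0.702, 0.711, 0.029, -0.014]
force: [1.9, -1.3, -3.2]
finger_gap: 0.151
```

```bash
python3 arc.py 6 6;python3 st.py
```

```text
theta 118.4037950055786 gate deg 16.003795005578596 r 0.1321107470002626 z 0.11921051787745361 [ 1.92618342 -1.32951156 -3.24535872]
[-1.23 -0.65] [-1.11 -0.85] [-1.01 -0.96] [-0.91 -1.06] [-0.79 -1.15] [-0.67 -1.22] 
t 19.4 tcp [ 0.5293 -0.0634  0.1192] local mm [-80.7705  -5.1916] psi 90.74164201686263 toolz [ 0.0208  0.0615 -0.9979] F [ 1.9262 -1.3295 -3.2454] gap mm 12.822174216102027 q6 -25.267094818820325
```

jog_arm([
  [-1.2, -0.6, 0, 4, 255],
  [-1.1, -0.8, 0, 4, 255],
  [-1.0, -0.9, 0, 4, 255],
  [-0.9, -1.1, 0, 4, 255],
])

```text
t: 19.73
tcp_pos: [0.4893, -0.097, 0.1192]
tool_rot: [0.59, 0.807, 0.029, -0.016]
force: [3.2, 1.1, -2.5]
finger_gap: 0.152
```

```bash
python3 arc.py 6 6;python3 st.py
```

```text
theta 141.2265586414606 gate deg 38.82655864146059 r 0.13185406175426448 z 0.1192225382943571 [ 3.16458097  1.06899411 -2.45627973]
[-0.9  -1.06] [-0.69 -1.21] [-0.56 -1.27] [-0.42 -1.33] [-0.28 -1.36] [-0.14 -1.39] 
t 19.7333 tcp [ 0.4893 -0.097   0.1192] local mm [-115.8919  -43.8453] psi 107.7491181356451 toolz [ 0.0095  0.0659 -0.9978] F [ 3.1646  1.069  -2.4563] gap mm 12.915584816105174 q6 -47.71387073474038
```

jog_arm([
  [-0.9, -1.1, 0, 4, 255],
  [-0.7, -1.2, 0, 4, 255],
  [-0.5, -1.2, 0, 4, 255],
  [-0.4, -1.3, 0, 4, 255],
])

```text
t: 20.07
tcp_pos: [0.4648, -0.1457, 0.1193]
tool_rot: [0.464, 0.885, 0.028, -0.018]
force: [3.4, 3.6, -2.7]
finger_gap: 0.148
```

```bash
python3 arc.py 6 6;python3 st.py
```

```text
theta 165.10463430102547 gate deg 62.704634301025465 r 0.1316881126090265 z 0.11927815877699788 [ 3.42978144  3.62712374 -2.74210711]
[-0.41 -1.33] [-0.14 -1.38] [ 0.   -1.39] [ 0.15 -1.38] [ 0.29 -1.36] [ 0.43 -1.32] 
t 20.0667 tcp [ 0.4648 -0.1457  0.1193] local mm [-133.6541  -95.3902] psi 124.78787366578337 toolz [-0.0067  0.0659 -0.9978] F [ 3.4298  3.6271 -2.7421] gap mm 12.553934964014479 q6 -70.1973362282321
```

jog_arm([
  [-0.4, -1.3, 0, 3, 255],
  [-0.1, -1.3, 0, 3, 255],
  [0, -1.3, 0, 3, 255],
  [0.2, -1.3, 0, 3, 255],
  [0, 0, 0, 0, 255],
])

```text
t: 20.48
tcp_pos: [0.4604, -0.1982, 0.1193]
tool_rot: [0.36, 0.932, 0.026, -0.023]
force: [3.2, 2.7, -0.5]
finger_gap: 0.15
```

```bash
python3 arc.py 4 3;python3 st.py
```

```text
theta -171.9662552299798 gate deg -274.3662552299798 r 0.1329752121812523 z 0.11927027019967991 [ 3.23048531  2.70372686 -0.53340997]
[ 0.16 -0.91] [ 0.23 -0.9 ] [ 0.29 -0.88] 
t 20.4833 tcp [ 0.4604 -0.1982  0.1193] local mm [-131.0418 -147.9453] psi 137.80174520554132 toolz [-0.0246  0.0654 -0.9976] F [ 3.2305  2.7037 -0.5334] gap mm 12.768278922490854 q6 -87.08460741829975
```

jog_arm([
  [0.2, -0.9, 0, 0, 255],
  [0, -0.2, 0, 0, 255],
  [0, 0, 0, 0, 255],
  [0, 0, 0, 0, 255],
  [0, 0, 0, 0, 255],
])

```text
t: 20.9
tcp_pos: [0.4613, -0.2057, 0.1193]
tool_rot: [0.362, 0.931, 0.027, -0.025]
force: [1.4, 0.5, -1.5]
finger_gap: 0.149
```

```bash
python3 - <<'E'
from h import *
s=snapshot("side");t=snapshot("top");
cv2.imwrite("pics/s23.png",s["img"][:,:,::-1]);cv2.imwrite("pics/t23.png",t["img"][:,:,::-1])
crop(s,"pics/s23c.png",200,130,310,260,5)
E
python3 arc.py 4 1;python3 st.py
```

```text
theta -168.72654396263187 gate deg -271.1265439626319 r 0.13343648063057278 z 0.11928967040288022 [ 0.36036314  2.59800461 -1.54443506]
[ 0.26 -0.89] 
t 21.0 tcp [ 0.4612 -0.2057  0.1193] local mm [-129.2421 -155.2726] psi 137.5753267227954 toolz [-0.027   0.0683 -0.9973] F [ 0.3604  2.598  -1.5444] gap mm 12.596645771136673 q6 -87.46849760592663
```

View pics/s23c.png

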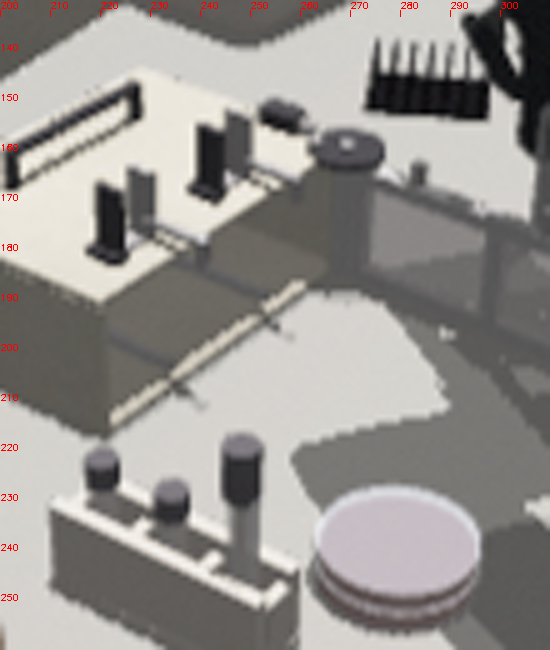

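View pics/s23.png

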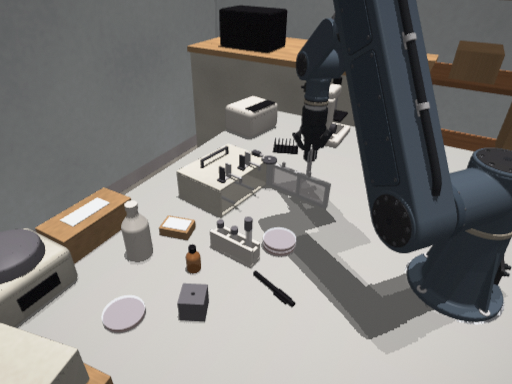

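View pics/t23.png

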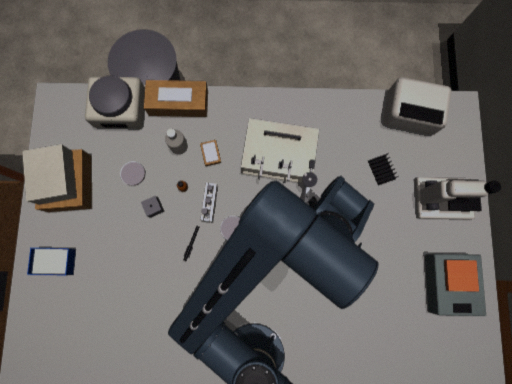

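```bash
python3 -c "
from station import *
print(sense()['qd'],sense()['finger_gap'])
print(sign_off())"
```

```text
[-0.00121993  0.00197277 -0.0022478   0.00080976  0.00337834 -0.00710616] 0.14819583260160793
the job is handed in; nothing more can be done
None
```

I put the swab in the vial, squeezed both catches and swung the gate open. I handed the job in at about 21 s while still holding the gate by its handle.

- **Swab:** I pushed it down until the cap met the rim, with a peak push of about 46 N at the tool, then let go. The last side picture shows it upright, with the cap on the open vial.
- **Catches:** I squeezed catch 1 first, then catch 2. The fingers read about 33 mm each time; the gripper reads about 1.4 mm low on known sizes, so this fits the 35 mm fully squeezed size. The last picture shows both tabs still against their posts.
- **Gate:** it stands at about 89° (1.55 rad), worked out from the handle's position around the hinge. The gripper is closed on the 14 mm handle, and the arm's joint speeds were close to zero at hand-in.
- **Bystanders:** they look unmoved in both final views; I did not measure them.

Two things were less than ideal. The tool's tilt drifted to about 4° over the run. The arm also sprang back about 2 mm after the push on the swab, before I let go; by my estimate the cap stayed within the allowed height. I measured the finger contact forces only through the wrist force and gripper opening.

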